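Put away washed gel-casting trays and set the plates to dry

ROBOT

A 6-joint arm with a two-finger parallel gripper is mounted at the origin on a cart in front of the work surface, level with it; the furniture and walls round the work are solid. World frame = base frame: x ahead of the robot, y to its left, z up, the work surface at z = 0. Lengths are in m, angles in degrees, forces in N, time in s.
With the tool pointing down it reaches from about 0.375 to 0.9 m from the base axis. Payload 3.1 kg.
Tool frame: the origin (TCP) lies on the centre line of the jaws, within the pads' length; the fingertips stand 25 mm ahead of it and the grasp point (between the pads) lies 6 mm ahead of it; z points along the fingers, y is the line along which they close (so a half turn about z gives the same grasp; the last joint's range is limited). The gripper opens to 87 mm and grips with 3 to 60 N. Pads are 19 mm wide; open, the fingers measure 117 mm over their backs; the gripper's body (75 mm by 190 mm) begins 51 mm behind the grasp point.
Start: joints at [-75.774, 30.224, 82.088, -0, 67.689, -10.227], TCP at [0.259, -0.569, 0.248] pointing down, gripper open.
Joint ranges: [-176.69, 176.69], [-43.24, 126.21], [12.49, 139.97], [-82, 262], [0, 151.66], [-163.58, 163.58]. Speed limits (degrees/s): [159.86, 159.86, 180, 180, 180, 180].

INTERFACE

Orientations are given as a 3x3 rotation matrix whose columns are the frame's x, y, z axes.
In Python, from rig import * gives the robot as it stands.
- The arm moves only by the tool step_arm, never from a script. Its argument "steps" is a list of rows, each a list of 7 numbers: the shift along the tool's x, y, z normalised to -1 to 1, where 1 is 0.3 m, then the turn, a rotation vector about the tool's x, y, z normalised to -1 to 1, where 1 is 45 degrees, then the gripper's target within -1 to 1 (shut at 1, half-way at 0, fully open at -1). A call has 1 to 8 rows; each row is the pose to reach, as a shift and turn from the pose commanded when the call began, along the tool's axes at that moment; what a row does not reach only later rows make up. A row lasts 1/12 s, in which the tool goes at most 41.7 mm and 7.16 degrees, less where a joint would pass 70% of its speed; a pose out of reach is approached as far as the arm can. A call with a number of a shift or a turn outside -1 to 1 is refused whole. A call with a gripper value outside its range is refused whole. The fingers move at their own pace and stop on an object; the grip force is fixed at half the most. Time passes only in rows, so rows that repeat a pose let the fingers close. It gives the time, the measured TCP pose, the force, the opening and the grip force at its end, in the units of the state.
- read_state(): the state, without advancing time (a new reading comes with each control period).
- capture(name): name is "scene" or "top" or "wrist"; returns a dict with "image" (420x560x3 uint8, red, green, blue), "vertical_fov" (degrees; the focal length in pixels is half the picture's height over the tangent of half this angle, whatever the lens; pixels are square), "cx", "cy" (the principal point, pixels), "world_from_camera" (4x4, takes a point from camera to world coordinates); the wrist camera has in their place "T_tool_cam" (4x4, takes a point from camera to tool coordinates, whose origin is the TCP and whose axes are the flange's). Camera axes: x right, y down, z forward; pixel columns grow to the right and rows downward; lengths in m; the calibration is good to about 2 mm. A picture is of the moment at which its call begins: read the wrist's pose just before it. There is no depth.
- hand_in(): hands the job in; it is judged then, once.
The state is a dict: "time_s": time; "joint_positions": joint angles; "qvel": joint speeds; "tau": joint torques, N m; "position": TCP position; "tcp_rot": TCP orientation; "force": force on the tool from outside, world axes, zero at the start; "moment": the same for the moment, N m; "opening": opening from 0.0 (shut) to 1.0 (fully open); "grasp_force": force on a finger pad.
Only numpy, scipy, OpenCV 4.12 (cv2) and the standard library are available. Lean on these libraries where they do the work, as an engineer would, in place of code of your own. Each camera call takes 0.05 s, during which the arm holds its last target. There are 200 camera calls.

TASK

Put the washed gel-casting kit away: stack all the grey casting trays in one squarely aligned pile on the aluminium levelling base, right way up and lined up with the base between its posts, then put the cover squarely on top with its bar up. Take both white ceramic plates out of the rinse rack and stand them side by side on the drying rest, each on its short edge in the drip tray, leaning back against the rail and facing square to it. Do not let a plate fall over, and leave the beaker, the tape roll and the vial where they are.

Things in the scene. Friction and masses are not known exactly. Their poses are not given: they have to be found in the camera images.
- base_top (a point): centre of the top face of the fixed aluminium levelling base: a flat level block 100 (its x) x 50 (its y) mm, top 20 mm above the worktop, slightly smaller than a tray all round. Four fixed steel guide posts (6 mm thick, up to 84 mm above the worktop) stand beside it at x = -47 and +47, y = -40 and +40 mm; they leave a tray 10 mm of play to each side and do not centre it.
- tray_a_mid (a point): centre of a loose grey casting tray, half-way up: a flat open trough 110 (its x) x 54 (its y) x 14 mm (its z, up), walls and floor 4 mm thick, plain, about 0.09 kg. All four trays are alike and the same either way round; three or four of them are there (None if absent). They lie flat on the worktop. They do not nest: each sits on the rim of the one below, 14 mm higher.
- tray_b_mid (a point): centre of a loose grey casting tray, half-way up: a flat open trough 110 (its x) x 54 (its y) x 14 mm (its z, up), walls and floor 4 mm thick, plain, about 0.09 kg. All four trays are alike and the same either way round; three or four of them are there (None if absent). They lie flat on the worktop. They do not nest: each sits on the rim of the one below, 14 mm higher.
- tray_c_mid (a point): centre of a loose grey casting tray, half-way up: a flat open trough 110 (its x) x 54 (its y) x 14 mm (its z, up), walls and floor 4 mm thick, plain, about 0.09 kg. All four trays are alike and the same either way round; three or four of them are there (None if absent). They lie flat on the worktop. They do not nest: each sits on the rim of the one below, 14 mm higher.
- tray_d_mid (a point): centre of a loose grey casting tray, half-way up: a flat open trough 110 (its x) x 54 (its y) x 14 mm (its z, up), walls and floor 4 mm thick, plain, about 0.09 kg. All four trays are alike and the same either way round; three or four of them are there (None if absent). They lie flat on the worktop. They do not nest: each sits on the rim of the one below, 14 mm higher.
- cover_bar (a point): centre of the grip bar of the loose grey cover: a flat plate 110 (its x) x 54 (its y) x 6 mm with a black bar standing across its middle, 12 (x) x 40 (y) mm, from 6 to 40 mm above the cover's underside; this point is 25 mm above the underside. It lies flat on the worktop, bar up; about 0.08 kg; the same either way round.
- rack: fixed white rinse rack, origin at the centre of its underside, base 130 (its x) x 94 (its y) x 6 mm. Two slots at x = -40 and +40 mm, each 14 mm wide in x and 86 mm long in y, between ribs and end walls that reach 41 mm above the worktop; slot floor 6 mm above the worktop.
- plate_a_mid (a point): centre of a loose white ceramic plate, 10 (its x, thickness) x 80 (its y, width) x 120 mm (its z, height), about 0.2 kg. It starts standing upright in a slot of the rinse rack, top edge about 126 mm above the worktop, with about 2 mm of play each way in thickness.
- plate_b_mid (a point): centre of a loose white ceramic plate, 10 (its x, thickness) x 80 (its y, width) x 120 mm (its z, height), about 0.2 kg. It starts standing upright in a slot of the rinse rack, top edge about 126 mm above the worktop, with about 2 mm of play each way in thickness.
- rest: fixed steel drying rest, origin mid-underside, x to its back. Drip tray: floor 5 mm above the worktop, 216 mm long in y, front lip (12 mm high) with its inner face at x = -30 mm. Round 12 mm rail along y at x = +36 mm, centre 80 mm above the worktop, between posts at y = -102 and +102 mm. A plate whose foot has its rear edge at x = +1 mm leans on the rail at about 20 degrees, top towards +x.
- beaker_mid (a point): centre of a small glass beaker, 58 mm wide, 70 mm high, a bystander; upright
- tape_mid (a point): centre of a roll of tape lying flat, 59 mm across, 19 mm high, a bystander
- vial_mid (a point): centre of a screw-cap glass vial, 27 mm across, 72 mm high, a bystander; upright
Mind the look-alikes: they are no part of the job. What is shaped like the part that bears tray_c_mid but blue is not meant.

How it is judged (in metres and radians):
On the way, in this order (a step that is already met when the one before it is completed fails the run):
1. all the trays are piled squarely on the base (horizontal distance between each of tray_a_mid, tray_b_mid, tray_c_mid, tray_d_mid and base_top below 0.008 m and angle between the x axis of each of tray_a_mid, tray_b_mid, tray_c_mid, tray_d_mid and the x axis of base_top, either way round below 0.1 rad and angle between each of tray_a_mid, tray_b_mid, tray_c_mid, tray_d_mid's own z axis and vertical below 0.06 rad and z of tray_a_mid in the frame of base_top between 0.002 and 0.06 m and z of tray_b_mid in the frame of base_top between 0.002 and 0.06 m and z of tray_c_mid in the frame of base_top between 0.002 and 0.06 m and z of tray_d_mid in the frame of base_top between 0.002 and 0.06 m), for 0.2 s.
2. the cover lies squarely on top of the pile (horizontal distance between cover_bar and base_top below 0.008 m and angle between the x axis of cover_bar and the x axis of base_top, either way round below 0.1 rad and angle between cover_bar's own z axis and vertical below 0.06 rad and z of cover_bar in the frame of tray_a_mid above 0.02 m and z of cover_bar in the frame of tray_b_mid above 0.02 m and z of cover_bar in the frame of tray_c_mid above 0.02 m and z of cover_bar in the frame of tray_d_mid above 0.02 m and z of cover_bar in the frame of base_top below 0.09 m), for 0.2 s.
At the end, for the whole second after the job is handed in: All trays present and then the cover lie level in one pile on the base, centres within 8 mm and sides within 0.10 rad of the base's. Each plate stands on the floor of the rest, leaning back on the rail 0.12 to 0.65 rad, within 0.20 rad of square and 75 mm of mid-rail (all of step 1 and all of step 2 and angle between plate_a_mid's own z axis and vertical between 0.12 and 0.65 rad and x of plate_a_mid in the frame of rest between -0.002 and 0.04 m and y of plate_a_mid in the frame of rest between -0.075 and 0.075 m and z of plate_a_mid in the frame of rest between 0.045 and 0.072 m and angle between the y axis of each of plate_a_mid, plate_b_mid and the y axis of rest, either way round below 0.2 rad and angle between plate_b_mid's own z axis and vertical between 0.12 and 0.65 rad and x of plate_b_mid in the frame of rest between -0.002 and 0.04 m and y of plate_b_mid in the frame of rest between -0.075 and 0.075 m and z of plate_b_mid in the frame of rest between 0.045 and 0.072 m); the robot touches nothing.
It fails at once if the beaker is pushed or carried away from its place (30 mm) (distance of beaker_mid from where it was at the start of the episode above 0.03 m).
It fails at once if the tape roll is pushed or carried away from its place (30 mm) (distance of tape_mid from where it was at the start of the episode above 0.03 m).
It fails at once if the vial is pushed or carried away from its place (30 mm) (distance of vial_mid from where it was at the start of the episode above 0.03 m).
It fails at once if a ceramic plate falls over (more than 60 degrees from upright) (angle between plate_a_mid's own z axis and vertical above 1.05 rad).
It fails at once if a ceramic plate falls over (more than 60 degrees from upright) (angle between plate_b_mid's own z axis and vertical above 1.05 rad).
Of tray_a, tray_b, tray_c, tray_d only 3 to 4 are there at a start; the rules pass over those that are not, and their reading is None.
At some moment in a run one of tray_c, tray_d, cover may be knocked a few centimetres aside while the robot is not near it.
It also fails if it takes over 210 s, if anything falls off the work surface, if the arm or the gripper's body presses on something with over 40 N, if the wrist force passes 120 N, or if a joint passes its speed limit or range.

## Working session

There is one attempt and no reset: what is moved stays moved. The work goes in short steps, Python scripts to look and compute and a tool call to move; the robot and the scene stay as the last step left them, time stands still between calls to the robot, and variables do not carry over. Pictures are saved under pics/ and viewed, at most 14 in all, crops included, and the job is handed in when it is done.

Besides the shell and the picture viewer there is one more tool, called after "Request:" as name(argument=value, ...), one argument or row to a line, values as JSON. step_arm: Moves the arm, as the interface text tells. Scaled input: -1 to 1 covers 0.3 m each way for a shift and 45 degrees each way for a turn. Its arguments: {"type":"object","properties":{"steps":{"type":"array"}},"required":["steps"]}

```bash
mkdir -p pics; ls; cat > h.py <<'E'
from rig import *
import numpy as np, cv2
def save(name,fn):
    c=capture(name); cv2.imwrite('pics/'+fn,c['image'][:,:,::-1]); np.save('pics/'+fn+'.npy',c,allow_pickle=True); return c
E
python3 - <<'E'
from h import *
for n in ('scene','top'):
    c=save(n,n+'0.png'); print({k:v for k,v in c.items() if k!='image'})
s=read_state(); print(s['position'],s['tcp_rot'],s['time_s'])
E
```

```text
pics
{'vertical_fov': 42.37870721009661, 'cx': 266.071090100534, 'cy': 210.1213150815758, 'world_from_camera': array([[-0.68403685, -0.32713893,  0.65197677, -0.57354759],
       [-0.72895075,  0.33954322, -0.59442511,  1.08658282],
       [-0.0269147 , -0.88186763, -0.47072824,  0.89973185],
       [ 0.        ,  0.        ,  0.        ,  1.        ]])}
{'vertical_fov': 53.475655380524344, 'cx': 275.1601852971806, 'cy': 213.11106654563443, 'world_from_camera': array([[ 0.00977672, -0.99484015,  0.10098262,  0.46694542],
       [-0.99987476, -0.00846912,  0.0133694 ,  0.03695991],
       [-0.01244518, -0.10110068, -0.99479836,  1.24711842],
       [ 0.        ,  0.        ,  0.        ,  1.        ]])}
[ 0.25860916 -0.56833278  0.24667971] [[ 9.10280668e-01  4.13991396e-01 -4.79246645e-04]
 [ 4.13991532e-01 -9.10278792e-01  1.87953610e-03]
 [ 3.41863716e-04 -1.90930943e-03 -9.99998119e-01]] 0.1
```

View pics/scene0.png

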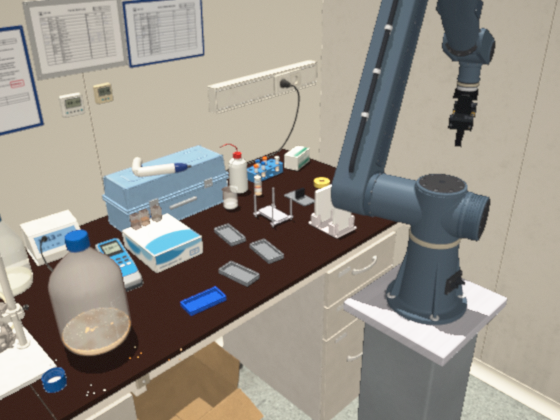

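View pics/top0.png

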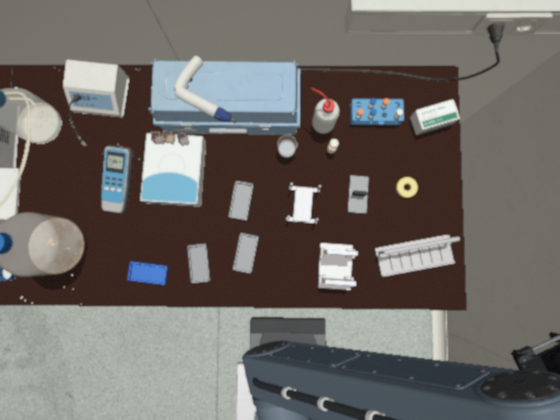

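The pictures show three grey trays in the top view, at (241,200), (246,253) and (199,263). There is a blue look-alike at (147,273). The base is at (303,204), the cover at (358,194), the rack at (337,266) and the rest at (415,255). The beaker is at (287,146), the vial at (333,146) and the tape at (407,187).

Candidates for a tray:
- Grey at (241,200), (246,253) and (199,263): chosen.
- Blue at (147,273): rejected.
- Cover at (358,194): grey with a black bar, so it is not a tray.

I'll check this choice in a crop.

```bash
python3 - <<'E'
import cv2
i=cv2.imread('pics/top0.png')[130:305,180:465]
cv2.imwrite('pics/c1.png',cv2.resize(i,None,fx=2.8,fy=2.8,interpolation=cv2.INTER_CUBIC))
E
```

```text
(no output)
```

View pics/c1.png

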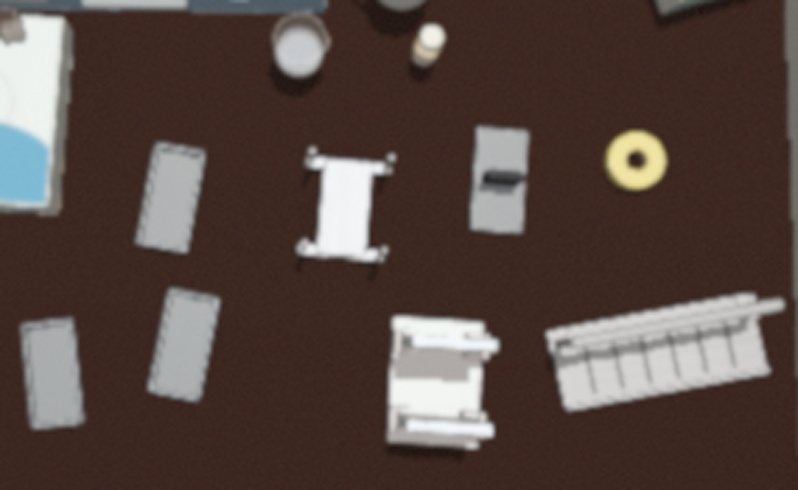

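```bash
cat >> h.py <<'E'
def cam(c):
    f=c['image'].shape[0]/2/np.tan(np.radians(c['vertical_fov']/2))
    K=np.array([[f,0,c['cx']],[0,f,c['cy']],[0,0,1]])
    if 'world_from_camera' in c: T=c['world_from_camera']
    else:
        T=np.eye(4); T[:3,:3]=c['rot']; T[:3,3]=c['pos']; T=T@c['T_tool_cam']
    return K,T
def ray(c,uv,z):
    K,T=cam(c); uv=np.atleast_2d(uv).astype(float)
    d=(T[:3,:3]@np.linalg.inv(K)@np.c_[uv,np.ones(len(uv))].T).T
    s=(z-T[2,3])/d[:,2]; return T[:3,3]+d*s[:,None]
def proj(c,P):
    K,T=cam(c); p=(np.atleast_2d(P)-T[:3,3])@T[:3,:3]@K.T; return p[:,:2]/p[:,2:]
def wrist(fn):
    s=read_state(); c=capture('wrist'); c['pos']=np.array(s['position']); c['rot']=np.array(s['tcp_rot'])
    cv2.imwrite('pics/'+fn,c['image'][:,:,::-1]); np.save('pics/'+fn+'.npy',c,allow_pickle=True); return c
def load(fn): return np.load('pics/'+fn+'.npy',allow_pickle=True).item()
def blob(c,seed,z,lo,hi=256,box=None):
    g=cv2.cvtColor(c['image'],cv2.COLOR_RGB2GRAY); m=((g>lo)&(g<hi)).astype('uint8')
    n,l=cv2.connectedComponents(m,connectivity=4); k=l[int(seed[1]),int(seed[0])]
    cn=max(cv2.findContours((l==k).astype('uint8'),cv2.RETR_EXTERNAL,cv2.CHAIN_APPROX_NONE)[0],key=cv2.contourArea)
    w=ray(c,cn[:,0],z)[:,:2]; r=cv2.minAreaRect((w*1000).astype('float32'))
    (x,y),(a,b),t=r
    if a<b: a,b,t=b,a,t+90
    return np.round([x,y,a,b,(t+90)%180-90],1)   # mm, long-axis angle deg
def go(p,yaw=None,pitchR=None):
    """print step numbers from now (tool axes) to TCP p with tool y... yaw = angle of tool x axis, pointing down"""
    from scipy.spatial.transform import Rotation as Ro
    s=read_state(); R=np.array(s['tcp_rot']); d=R.T@(np.array(p)-s['position'])/.3
    R2=pitchR
    if R2 is None:
        c,q=np.cos(np.radians(yaw)),np.sin(np.radians(yaw)); R2=np.array([[c,q,0],[q,-c,0],[0,0,-1]])
    rv=Ro.from_matrix(R.T@R2).as_rotvec(degrees=True)/45
    print('shift',d.round(3),'turn',rv.round(3),'pos',np.round(s['position'],4))
E
python3 - <<'E'
from h import *
c=load('top0.png')
for n,uv,z in (('A',(241,200),.012),('B',(246,253),.012),('C',(199,263),.012),('base',(303,204),.02),('cover',(352,205),.005),('blue',(147,273),.012)):
    g=cv2.cvtColor(c['image'],cv2.COLOR_RGB2GRAY); print(n,g[uv[1],uv[0]],blob(c,uv,z,70 if n!='base' else 150))
f=lambda u,v:(180+(u+.5)/2.8-.5,130+(v+.5)/2.8-.5)
print('posts tops');
for p in ((312,153),(391,157),(302,244),(383,252)): print(ray(c,f(*p),.084).round(4))
print('rack plate tops')
for p in ((405,335),(497,345),(400,422),(492,431)): print(ray(c,f(*p),.126).round(4))
print('rest rail ends');
for p in ((550,340),(755,298),(785,305)): print(ray(c,f(*p),.08).round(4))
print('rest front'); 
for p in ((567,411),(770,375)): print(ray(c,f(*p),.012).round(4))
print('rack base'); 
for p in ((389,318),(484,322),(388,445),(478,448)): print(ray(c,f(*p),.03).round(4))
for n,p,z in (('beaker',(300,33),.07),('vial',(432,33),.072),('tape',(637,160),.019)): print(n,ray(c,f(*p),z).round(3))
E
```

```text
A 179 [631.4 157.6 117.5  61.6  -9.7]
B 177 [474.6 141.1 116.4  61.3 -10.6]
C 172 [443.  279.5 116.9  61.    7.5]
base 243 [619.5 -25.8 105.8  80.7  -5.3]
cover 181 [ 653.6 -194.2  117.5   61.5   -4.5]
blue 122 [412.8 429.9 114.5  57.4  83.5]
posts tops
[[0.6671 0.0084 0.084 ]]
[[ 0.6636 -0.0712  0.084 ]]
[[0.5749 0.0178 0.084 ]]
[[ 0.5675 -0.0631  0.084 ]]
rack plate tops
[[ 0.4845 -0.0805  0.126 ]]
[[ 0.4758 -0.1681  0.126 ]]
[[ 0.4022 -0.0756  0.126 ]]
[[ 0.3947 -0.1626  0.126 ]]
rest rail ends
[[ 0.4816 -0.2291  0.08  ]]
[[ 0.5252 -0.4329  0.08  ]]
[[ 0.5185 -0.4624  0.08  ]]
rest front
[[ 0.4088 -0.2612  0.012 ]]
[[ 0.4483 -0.4733  0.012 ]]
rack base
[[ 0.5034 -0.074   0.03  ]]
[[ 0.5002 -0.1724  0.03  ]]
[[ 0.3731 -0.0729  0.03  ]]
[[ 0.3711 -0.1651  0.03  ]]
beaker [[0.795 0.021 0.07 ]]
vial [[ 0.795 -0.115  0.072]]
tape [[ 0.673 -0.338  0.019]]
```

The crop shows the three grey trays lying open side up, with the blue one outside the crop. The cover carries its black bar at (503,180), and the base and its posts are at (345,205). The plate tops are at (452,340) and (448,427), and the rest's rail is on its far side.

I start with tray A.

```bash
python3 - <<'E'
from h import *
go([.6314,.1576,.15],-9.7)
E
```

```text
shift [ 2.133 -1.688  0.326] turn [-0.002  0.     0.759] pos [ 0.2586 -0.5683  0.2467]
```

Request:
step_arm(
  steps=[
    [0.71,-0.56,0,0,0,0,-1],
    [0.71,-0.56,0,0,0,0,-1],
    [0.71,-0.56,0,0,0,0,-1],
    [0.71,-0.56,0,0,0,0,-1],
    [0.71,-0.56,0,0,0,0,-1],
    [0.71,-0.56,0,0,0,0,-1],
    [0.71,-0.56,0,0,0,0,-1],
    [0.71,-0.56,0,0,0,0,-1],
  ],
)

```text
time_s: 0.77
position: [0.3838, -0.3226, 0.2471]
tcp_rot: [[0.908, 0.418, -0.001], [0.418, -0.908, 0.004], [0.001, -0.004, -1.0]]
force: [0.3, 0.4, 0.0]
opening: 1.002
grasp_force: 0.0
```

Request:
step_arm(
  steps=[
    [0.71,-0.56,0,0,0,0,-1],
    [0.71,-0.56,0,0,0,0,-1],
    [0.71,-0.56,0,0,0,0,-1],
    [0.71,-0.56,0,0,0,0,-1],
    [0.71,-0.56,0,0,0,0,-1],
    [0.71,-0.56,0,0,0,0,-1],
    [0.71,-0.56,0,0,0,0,-1],
    [0.71,-0.56,0,0,0,0,-1],
  ],
)

```text
time_s: 1.43
position: [0.5091, -0.0838, 0.2474]
tcp_rot: [[0.908, 0.418, 0.001], [0.418, -0.908, 0.001], [0.001, -0.0, -1.0]]
force: [-0.1, -0.8, 0.7]
opening: 0.998
grasp_force: 0.0
```

Request:
step_arm(
  steps=[
    [0.71,-0.56,0.32,0,0,0.76,-1],
    [0.71,-0.56,0.32,0,0,0.76,-1],
    [0.71,-0.56,0.32,0,0,0.76,-1],
    [0.71,-0.56,0.32,0,0,0.76,-1],
    [0.71,-0.56,0.32,0,0,0.76,-1],
    [0.71,-0.56,0.32,0,0,0.76,-1],
    [0.71,-0.56,0.32,0,0,0.76,-1],
    [0.71,-0.56,0.32,0,0,0.76,-1],
  ],
)

```text
time_s: 2.1
position: [0.6334, 0.1576, 0.1487]
tcp_rot: [[0.986, -0.167, -0.0], [-0.167, -0.986, 0.001], [-0.001, -0.001, -1.0]]
force: [0.0, -0.7, -0.1]
opening: 1.0
grasp_force: 0.0
```

```bash
python3 - <<'E'
from h import *
c=wrist('w1.png'); print(c['T_tool_cam'].round(3),c['pos'])
go([.6314,.1576,.027],-9.7)
E
```

```text
[[-0.001 -0.969 -0.248  0.067]
 [ 1.    -0.001 -0.    -0.001]
 [-0.    -0.248  0.969 -0.137]
 [ 0.     0.     0.     1.   ]] [0.63342973 0.15763263 0.14866313]
shift [-0.005 -0.002  0.406] turn [-0.     0.002  0.003] pos [0.6329 0.1568 0.1489]
```

View pics/w1.png

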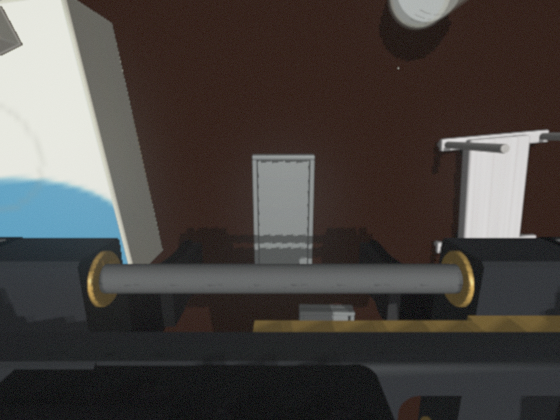

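The wrist view shows tray A straight ahead, centred on column 283 between the fingers at about 185 and 375. The white box on the left has its top edge near (75,0) to (125,240) and its foot near (160,260). I check that the gripper body clears the box and check the tray's far edge.

```bash
python3 - <<'E'
from h import *
c=load('w1.png'); t=load('top0.png')
far=ray(c,[(252,156),(315,156)],.014); print(far.mean(0).round(4), 'yaw-dist from tcp', np.linalg.norm(far.mean(0)[:2]-c['pos'][:2]))
print('box foot',ray(c,[(161,258)],0).round(3),'top view foot',ray(t,[(202,206),(206,137)],0).round(3),'top70',ray(t,[(198,205)],.07).round(3))
for z in (.05,.07,.09): print(z,proj(t,ray(c,[(122,235)],z)))
from rig import *
E
```

```text
[0.681  0.1478 0.014 ] yaw-dist from tcp 0.04859592466461548
box foot [[0.603 0.283 0.   ]] top view foot [[0.613 0.275 0.   ]
 [0.827 0.268 0.   ]] top70 [[0.608 0.273 0.07 ]]
0.05 [[195.65582236 193.47441824]]
0.07 [[198.36266449 190.82224758]]
0.09 [[201.15983582 188.08157214]]
```

Request:
step_arm(
  steps=[
    [-0.01,0,0.2,0,0,0,-1],
    [-0.01,0,0.35,0,0,0,-1],
    [-0.01,0,0.405,0,0,0,-1],
    [-0.01,0,0.405,0,0,0,-1],
    [-0.01,0,0.405,0,0,0,0.9],
    [-0.01,0,0.405,0,0,0,0.9],
    [-0.01,0,0.405,0,0,0,0.9],
    [-0.01,0,0.405,0,0,0,0.9],
  ],
)

```text
time_s: 2.82
position: [0.629, 0.1539, 0.0308]
tcp_rot: [[0.985, -0.17, 0.0], [-0.17, -0.985, -0.0], [0.0, 0.0, -1.0]]
force: [0.0, 0.5, -0.7]
opening: 0.781
grasp_force: 0.0
```

Request:
step_arm(
  steps=[
    [0,0,0,0,0,0,0.9],
    [0,0,0,0,0,0,0.9],
    [0,0,0,0,0,0,0.9],
    [0,0,-0.15,0,0,0,0.9],
    [0,0,-0.3,0,0,0,0.9],
    [0,0,-0.4,0,0,0,0.9],
    [0,0,-0.4,0,0,0,0.9],
    [0,0,-0.4,0,0,0,0.9],
  ],
)

```text
time_s: 3.48
position: [0.6305, 0.1552, 0.153]
tcp_rot: [[0.986, -0.169, 0.006], [-0.169, -0.986, 0.0], [0.006, -0.001, -1.0]]
force: [-0.8, 0.1, -1.2]
opening: 0.617
grasp_force: 30.0
```

```bash
python3 - <<'E'
from h import *
go([.619,-.0265,.147],-5.3)
c=save('top','top1.png')
for n,uv,z in (('B',(246,253),.012),('C',(199,263),.012),('base',(303,204),.02),('cover',(352,205),.005)):
    print(n,blob(c,uv,z,70 if n!='base' else 150))
E
```

```text
shift [0.064 0.604 0.019] turn [-0.001 -0.008 -0.098] pos [0.6305 0.1552 0.153 ]
B [ 630.4   53.2 1756.1 1269.8  -89.9]
C [ 630.4   53.2 1756.1 1269.8  -89.9]
base [619.2 -25.8 104.7  80.4  -5.5]
cover [ 653.4 -194.1  117.1   61.3   -4.2]
```

Request:
step_arm(
  steps=[
    [0.064,0.604,0.0,0,-0.008,-0.098,0.9],
    [0.064,0.604,0.0,0,-0.008,-0.098,0.9],
    [0.064,0.604,0.0,0,-0.008,-0.098,0.9],
    [0.064,0.604,0.0,0,-0.008,-0.098,0.9],
    [0.064,0.604,0.0,0,-0.008,-0.098,0.9],
    [0.064,0.604,0.0,0,-0.008,-0.098,0.9],
    [0.064,0.604,0.0,0,-0.008,-0.098,0.9],
    [0.064,0.604,0.0,0,-0.008,-0.098,0.9],
  ],
)

```text
time_s: 4.2
position: [0.6159, -0.0259, 0.1484]
tcp_rot: [[0.996, -0.093, -0.01], [-0.093, -0.996, 0.002], [-0.01, -0.001, -1.0]]
force: [-0.5, 0.2, -1.0]
opening: 0.616
grasp_force: 30.0
```

```bash
python3 - <<'E'
from h import *
wrist('w2.png')
go([.619,-.0262,.048],-5.3)
E
```

```text
shift [0.013 0.002 0.336] turn [-0.001  0.012  0.001] pos [ 0.6162 -0.0254  0.1488]
```

View pics/w2.png

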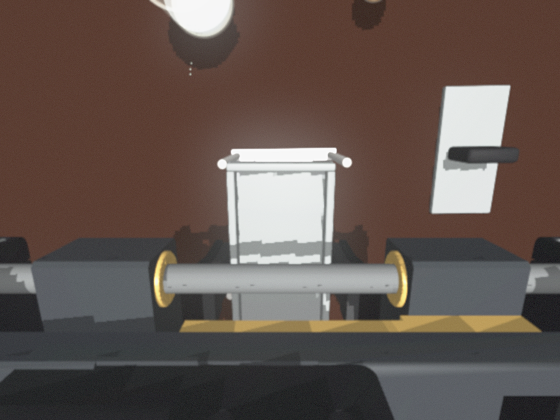

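The wrist view shows the tray held above the base, with its far rim outer edge at about row 163, columns 228–334. The base's far edge is at row 149, columns 232–337. The far post tops are at (222,164) and (348,161).

```bash
python3 - <<'E'
from h import *
c=load('w2.png'); R,p=c['rot'],c['pos']
T=lambda P:((P-p)@R).round(4)
print('tray far corners in tool',T(ray(c,[(228,163),(334,162)],p[2]-.0134)))
print('base far corners in tool',T(ray(c,[(232,150),(337,149)],.02)))
print('posts',T(ray(c,[(222,164),(348,161)],.084)))
E
```

```text
tray far corners in tool [[ 0.0539 -0.0258  0.0129]
 [ 0.0543  0.0249  0.0128]]
base far corners in tool [[ 0.0542 -0.0412  0.128 ]
 [ 0.0549  0.0465  0.1278]]
posts [[ 0.0486 -0.0382  0.064 ]
 [ 0.0504  0.0425  0.0639]]
```

Request:
step_arm(
  steps=[
    [0.011,0.006,0.0,0,0.012,0,0.9],
    [0.011,0.006,0.1,0,0.012,0,0.9],
    [0.011,0.006,0.2,0,0.012,0,0.9],
    [0.011,0.006,0.28,0,0.012,0,0.9],
    [0.011,0.006,0.32,0,0.012,0,0.9],
    [0.011,0.006,0.332,0,0.012,0,0.9],
    [0.011,0.006,0.332,0,0.012,0,0.9],
    [0.011,0.006,0.332,0,0.012,0,0.9],
  ],
)

```text
time_s: 4.92
position: [0.6203, -0.0282, 0.0509]
tcp_rot: [[0.996, -0.092, 0.005], [-0.092, -0.996, -0.0], [0.005, -0.0, -1.0]]
force: [0.1, -0.3, -0.4]
opening: 0.616
grasp_force: 30.0
```

Request:
step_arm(
  steps=[
    [0,0,0.004,0,0,0,0.9],
    [0,0,0.004,0,0,0,0.9],
    [0,0,0.004,0,0,0,0.9],
  ],
)

```text
time_s: 5.17
position: [0.6205, -0.0288, 0.0499]
tcp_rot: [[0.996, -0.093, 0.005], [-0.093, -0.996, -0.0], [0.005, -0.0, -1.0]]
force: [0.5, 0.2, 0.3]
opening: 0.615
grasp_force: 30.0
```

Request:
step_arm(
  steps=[
    [0,0,0.004,0,-0.006,0,0.9],
    [0,0,0.007,0,-0.006,0,0.9],
    [0,0,0.007,0,-0.006,0,0.9],
  ],
)

```text
time_s: 5.42
position: [0.6205, -0.0288, 0.0497]
tcp_rot: [[0.996, -0.093, 0.001], [-0.093, -0.996, 0.0], [0.001, -0.0, -1.0]]
force: [-1.6, 2.3, 12.4]
opening: 0.613
grasp_force: 30.0
```

Request:
step_arm(
  steps=[
    [0,0,-0.005,0,0,0,0.9],
    [0,0,-0.005,0,0,0,-0.7],
    [0,0,-0.005,0,0,0,-0.7],
    [0,0,-0.005,0,0,0,-0.7],
    [0,0,-0.1,0,0,0,-0.7],
    [0,0,-0.22,0,0,0,-1],
    [0,0,-0.35,0,0,0,-1],
    [0,0,-0.35,0,0,0,-1],
  ],
)

```text
time_s: 6.08
position: [0.6245, -0.03, 0.1592]
tcp_rot: [[0.996, -0.093, 0.012], [-0.093, -0.996, -0.003], [0.012, 0.002, -1.0]]
force: [1.4, -0.7, 1.1]
opening: 0.968
grasp_force: 0.0
```

```bash
python3 - <<'E'
from h import *
c=wrist('w3.png'); t=save('top','top2.png')
go([.4746,.1411,.1],-10.6)
w=c['image'][130:280,200:380]; k=t['image'][130:305,180:465]
a=cv2.resize(w,(400,333),interpolation=cv2.INTER_CUBIC); b=cv2.resize(k,(400,246),interpolation=cv2.INTER_CUBIC)
cv2.imwrite('pics/c2.png',np.vstack([a,b])[:,:,::-1])
E
```

```text
shift [-0.539 -0.52   0.178] turn [ 0.    -0.003  0.117] pos [ 0.6209 -0.0293  0.1539]
```

View pics/c2.png

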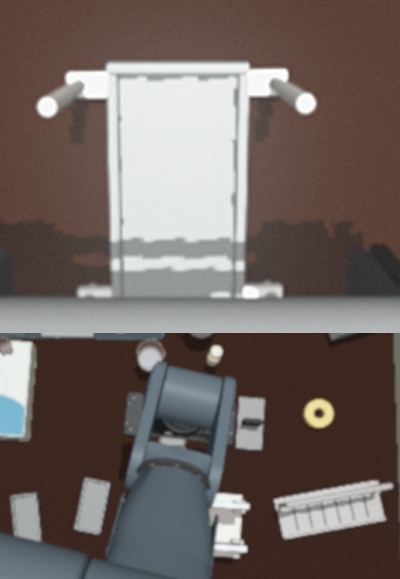

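The crop shows tray A sitting square between the posts. Its far edge is at crop row 62 and its sides at columns 108 and 249; the far post tops are at (47,107) and (307,103).

```bash
python3 - <<'E'
from h import *
c=load('w3.png'); R,p=c['rot'],c['pos']
T=lambda P:((P-p)@R).round(4)
f=lambda u,v:(200+(u+.5)/2.222-.5,130+(v+.5)/2.222-.5)
t=T(ray(c,[f(107,63),f(249,63)],.034)); q=T(ray(c,[f(47,107),f(307,103)],.084))
print(t,q,'tray ctr',t[:,0].mean()-.055,t[:,1].mean(),'base ctr',q[:,0].mean()-.047,q[:,1].mean())
t=load('top2.png')
print('B',blob(t,(246,255),.012,90),'C',blob(t,(199,263),.012,90),'cover',blob(t,(352,205),.005,90))
E
```

```text
[[ 0.0477 -0.0278  0.1257]
 [ 0.0476  0.0255  0.1258]] [[ 0.038  -0.0415  0.0756]
 [ 0.0392  0.0387  0.0757]] tray ctr -0.007350000000000002 -0.00115 base ctr -0.008400000000000005 -0.001400000000000002
B [474.2 140.5 114.6  58.8 -10.5] C [447.4 279.4 103.8  58.3   7.5] cover [ 652.9 -194.5  115.    58.3   -3.9]
```

Request:
step_arm(
  steps=[
    [-0.544,-0.516,0.0,0,0,0.117,-1],
    [-0.544,-0.516,0.0,0,0,0.117,-1],
    [-0.544,-0.516,0.0,0,0,0.117,-1],
    [-0.544,-0.516,0.0,0,0,0.117,-1],
    [-0.544,-0.516,0.0,0,0,0.117,-1],
    [-0.544,-0.516,0.1,0,0,0.117,-1],
    [-0.544,-0.516,0.2,0,0,0.117,-1],
    [-0.544,-0.516,0.2,0,0,0.117,-1],
  ],
)

```text
time_s: 6.85
position: [0.4659, 0.141, 0.0874]
tcp_rot: [[0.983, -0.182, -0.015], [-0.182, -0.983, -0.001], [-0.015, 0.003, -1.0]]
force: [-0.5, 0.4, -1.0]
opening: 0.999
grasp_force: 0.0
```

```bash
python3 - <<'E'
from h import *
c=wrist('w4.png')
go([.473,.140,.029],-10.5)
cv2.imwrite('pics/c3.png',c['image'][120:270,150:410][:,:,::-1])
E
```

```text
shift [ 0.019 -0.002  0.201] turn [ 0.003  0.014 -0.001] pos [0.4681 0.1405 0.0893]
```

View pics/c3.png

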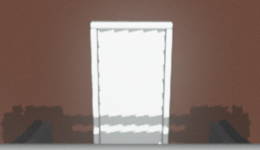

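The crop shows tray B centred between the fingers, with its far edge at picture row 140, columns 239–323.

Request:
step_arm(
  steps=[
    [0,0,0,0,0,0,-1],
    [0,0,0,0,0,0,-1],
  ],
)

```text
time_s: 7.07
position: [0.4728, 0.1399, 0.093]
tcp_rot: [[0.983, -0.185, -0.0], [-0.185, -0.983, 0.0], [-0.0, -0.0, -1.0]]
force: [0.2, -0.6, -0.3]
opening: 1.0
grasp_force: 0.0
```

```bash
python3 - <<'E'
from h import *
c=load('w4.png'); R,p=c['rot'],c['pos']
t=ray(c,[(239,140.5),(323,140.5)],.014); print(((t-p)@R).round(4), 'ctr world',(t.mean(0)-R[:,0]*.055).round(4))
go([.473,.140,.029],-10.5)
E
```

```text
[[ 0.063  -0.0279  0.0724]
 [ 0.0629  0.0273  0.0726]] ctr world [0.4727 0.1398 0.0148]
shift [ 0.001 -0.001  0.213] turn [-0.001  0.    -0.004] pos [0.4728 0.1399 0.093 ]
```

Request:
step_arm(
  steps=[
    [0,0,0.12,0,0,0,-1],
    [0,0,0.213,0,0,0,-1],
    [0,0,0.213,0,0,0,-1],
    [0,0,0.213,0,0,0,0.9],
    [0,0,0.213,0,0,0,0.9],
    [0,0,0.213,0,0,0,0.9],
    [0,0,0.213,0,0,0,0.9],
    [0,0,0.213,0,0,0,0.9],
  ],
)

```text
time_s: 7.73
position: [0.472, 0.1404, 0.0297]
tcp_rot: [[0.983, -0.184, 0.0], [-0.184, -0.983, 0.0], [0.0, -0.001, -1.0]]
force: [0.1, -0.2, -0.3]
opening: 0.708
grasp_force: 0.0
```

Request:
step_arm(
  steps=[
    [0,0,0,0,0,0,0.9],
    [0,0,0,0,0,0,0.9],
    [0,0,0,0,0,0,0.9],
    [0,0,-0.15,0,0,0,0.9],
    [0,0,-0.3,0,0,0,0.9],
    [0,0,-0.4,0,0,0,0.9],
    [0,0,-0.4,0,0,0,0.9],
    [0,0,-0.4,0,0,0,0.9],
  ],
)

```text
time_s: 8.4
position: [0.4729, 0.1405, 0.1504]
tcp_rot: [[0.983, -0.184, 0.004], [-0.184, -0.983, 0.001], [0.003, -0.001, -1.0]]
force: [-0.0, 0.4, -1.6]
opening: 0.617
grasp_force: 30.4
```

```bash
python3 - <<'E'
from h import *
go([.620,-.0285,.15],-5.2)
E
```

```text
shift [0.586 0.464 0.003] turn [-0.002 -0.004 -0.12 ] pos [0.4729 0.1405 0.1504]
```

Request:
step_arm(
  steps=[
    [0.586,0.464,0,0,0,-0.12,0.9],
    [0.586,0.464,0,0,0,-0.12,0.9],
    [0.586,0.464,0,0,0,-0.12,0.9],
    [0.586,0.464,0,0,0,-0.12,0.9],
    [0.586,0.464,0,0,0,-0.12,0.9],
    [0.586,0.464,0,0,0,-0.12,0.9],
    [0.586,0.464,0,0,0,-0.12,0.9],
    [0.586,0.464,0,0,0,-0.12,0.9],
  ],
)

```text
time_s: 9.07
position: [0.6174, -0.0293, 0.1456]
tcp_rot: [[0.996, -0.093, -0.007], [-0.093, -0.996, 0.002], [-0.007, -0.001, -1.0]]
force: [-0.5, 0.2, -1.3]
opening: 0.615
grasp_force: 30.4
```

Request:
step_arm(
  steps=[
    [0,0,0,0,0,0,0.9],
    [0,0,0.05,0,0,0,0.9],
    [0,0,0.15,0,0,0,0.9],
    [0,0,0.23,0,0,0,0.9],
    [0,0,0.26,0,0,0,0.9],
    [0,0,0.275,0,0,0,0.9],
    [0,0,0.275,0,0,0,0.9],
    [0,0,0.275,0,0,0,0.9],
  ],
)

```text
time_s: 9.73
position: [0.6191, -0.0283, 0.0665]
tcp_rot: [[0.996, -0.09, -0.0], [-0.09, -0.996, 0.0], [-0.0, -0.0, -1.0]]
force: [-0.3, 0.5, -0.5]
opening: 0.614
grasp_force: 30.4
```

```bash
python3 - <<'E'
from h import *
go([.620,-.0285,.0637],-5.2)
E
```

```text
shift [0.003 0.    0.009] turn [-0.     0.     0.001] pos [ 0.6191 -0.0283  0.0665]
```

Request:
step_arm(
  steps=[
    [0.003,0,0.006,0,0,0,0.9],
    [0.003,0,0.01,0,0,0,0.9],
    [0.003,0,0.01,0,0,0,0.9],
  ],
)

```text
time_s: 9.98
position: [0.6202, -0.029, 0.0636]
tcp_rot: [[0.996, -0.091, 0.0], [-0.091, -0.996, -0.0], [0.0, -0.0, -1.0]]
force: [-0.5, -0.1, -1.2]
opening: 0.615
grasp_force: 30.4
```

Request:
step_arm(
  steps=[
    [0,0,0.005,0,0,0,0.9],
    [0,0,0.005,0,0,0,0.9],
    [0,0,0.005,0,0,0,0.9],
  ],
)

```text
time_s: 10.23
position: [0.6202, -0.0291, 0.0633]
tcp_rot: [[0.996, -0.091, 0.0], [-0.091, -0.996, 0.0], [0.0, -0.0, -1.0]]
force: [-1.2, -0.2, 7.9]
opening: 0.614
grasp_force: 30.0
```

Request:
step_arm(
  steps=[
    [0,0,-0.004,0,0,0,0.9],
    [0,0,-0.004,0,0,0,-0.7],
    [0,0,-0.004,0,0,0,-0.7],
    [0,0,-0.004,0,0,0,-0.7],
    [0,0,-0.1,0,0,0,-0.7],
    [0,0,-0.2,0,0,0,-1],
    [0,0,-0.3,0,0,0,-1],
    [0,0,-0.3,0,0,0,-1],
  ],
)

```text
time_s: 10.9
position: [0.6237, -0.0297, 0.157]
tcp_rot: [[0.996, -0.09, 0.01], [-0.09, -0.996, -0.002], [0.01, 0.001, -1.0]]
force: [2.4, 0.6, 0.6]
opening: 0.965
grasp_force: 0.0
```

```bash
python3 - <<'E'
from h import *
t=save('top','top3.png')
print('C',blob(t,(199,255),.012,90),'cover',blob(t,(352,205),.005,90))
go([.442,.279,.093],7.5)
E
```

```text
C [447.2 279.3 104.2  58.3   7.5] cover [ 652.9 -194.5  115.    58.3   -3.9]
shift [-0.693 -0.97   0.2  ] turn [ 0.002 -0.008 -0.282] pos [ 0.6223 -0.0294  0.1546]
```

Request:
step_arm(
  steps=[
    [-0.686,-0.97,0,0,0,-0.28,-1],
    [-0.686,-0.97,0,0,0,-0.28,-1],
    [-0.686,-0.97,0,0,0,-0.28,-1],
    [-0.686,-0.97,0,0,0,-0.28,-1],
    [-0.686,-0.97,0,0,0,-0.28,-1],
    [-0.686,-0.97,0,0,0,-0.28,-1],
    [-0.686,-0.97,0,0,0,-0.28,-1],
    [-0.686,-0.97,0,0,0,-0.28,-1],
  ],
)

```text
time_s: 11.62
position: [0.4506, 0.2607, 0.1503]
tcp_rot: [[0.992, 0.128, -0.004], [0.128, -0.992, -0.0], [-0.004, -0.0, -1.0]]
force: [0.3, 0.1, -0.1]
opening: 1.0
grasp_force: 0.0
```

```bash
python3 - <<'E'
from h import *
go([.442,.279,.093],7.5)
t=save('top','top4.png'); print('cover',blob(t,(352,205),.005,90),'pile',blob(t,(303,204),.048,150))
E
```

```text
shift [-0.02  -0.064  0.191] turn [-0.     0.005 -0.003] pos [0.4506 0.2607 0.1503]
cover [ 653.5 -194.6  113.1   58.1   -4. ] pile [617.3 -24.5 103.9  78.6  -5.5]
```

Request:
step_arm(
  steps=[
    [-0.01,-0.03,0.1,0,0,0,-1],
    [-0.01,-0.03,0.19,0,0,0,-1],
    [-0.01,-0.03,0.19,0,0,0,-1],
    [-0.01,-0.03,0.19,0,0,0,-1],
    [-0.01,-0.03,0.19,0,0,0,-1],
  ],
)

```text
time_s: 12.08
position: [0.4489, 0.2677, 0.0947]
tcp_rot: [[0.992, 0.128, -0.002], [0.128, -0.992, 0.0], [-0.002, -0.0, -1.0]]
force: [-0.2, 0.1, 1.5]
opening: 1.003
grasp_force: 0.0
```

```bash
python3 - <<'E'
from h import *
c=wrist('w5.png'); R,p=c['rot'],c['pos']
g=cv2.cvtColor(c['image'],cv2.COLOR_RGB2GRAY); m=(g[:240]>120).astype('uint8')
n,l,s,_=cv2.connectedComponentsWithStats(m)
for k in range(1,n):
    if s[k,4]>500:
        cn=cv2.findContours((l==k).astype('uint8'),0,2)[0][0][:,0]; cols=cn[np.abs(cn[:,1]-s[k,1])<12]; print(s[k], cols[:,0].min(),cols[:,0].max())
        t=ray(c,[(cols[:,0].min(),s[k,1]-.5),(cols[:,0].max()+1,s[k,1]-.5)],.014); print(((t-p)@R).round(4),'ctr world',(t.mean(0)-R[:,0]*.055).round(4))
go([.442,.279,.029],7.5)
E
```

```text
[ 213  152  105   88 7414] 227 303
[[ 0.0557 -0.0374  0.0806]
 [ 0.0556  0.0156  0.0806]] ctr world [0.448  0.2787 0.0141]
[   0  197  145   43 3646] 0 50
[[ 0.0243 -0.2006  0.0808]
 [ 0.0243 -0.1643  0.0807]] ctr world [0.3949 0.4448 0.0141]
shift [-0.02  -0.04   0.221] turn [-0.001  0.    -0.003] pos [0.4495 0.2678 0.0953]
```

```bash
python3 - <<'E'
from h import *
c=load('w5.png')
w=c['image'][120:260,160:360]; t=load('top4.png')['image'][215:305,130:260]
cv2.imwrite('pics/c4.png',np.vstack([cv2.resize(w,(520,364),interpolation=2),np.pad(cv2.resize(t,(325,225),interpolation=2),((0,0),(0,195),(0,0)))])[:,:,::-1])
E
```

```text
(no output)
```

View pics/c4.png

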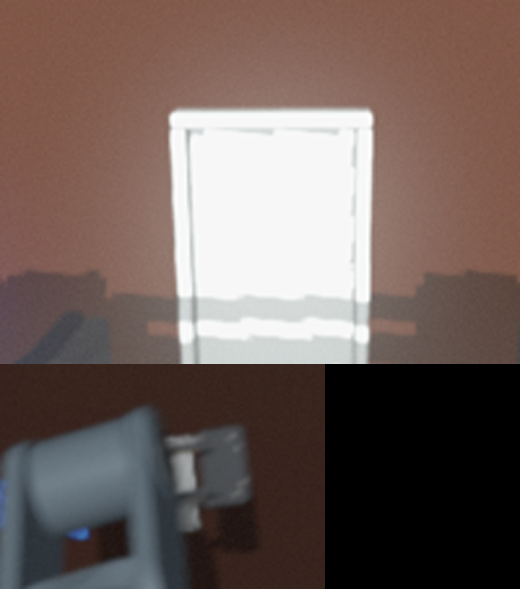

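The crop shows tray C's far edge at row 110, picture row 162.3, columns 225.4–303.8. The threshold had picked up glare instead, so I recompute with these pixels.

```bash
python3 - <<'E'
from h import *
c=load('w5.png'); R,p=c['rot'],c['pos']
t=ray(c,[(225.4,161.8),(303.8,161.8)],.014); print(((t-p)@R).round(4)); q=t.mean(0)-R[:,0]*.055; print(q)
go([q[0],q[1],.029],7.5)
E
```

```text
[[ 0.0487 -0.0388  0.0806]
 [ 0.0486  0.0156  0.0806]]
[0.440955   0.27846254 0.01409931]
shift [-0.024 -0.039  0.221] turn [-0.001  0.    -0.003] pos [0.4495 0.2678 0.0953]
```

Request:
step_arm(
  steps=[
    [-0.024,-0.039,0,0,0,0,-1],
    [-0.024,-0.039,0.1,0,0,0,-1],
    [-0.024,-0.039,0.22,0,0,0,-1],
    [-0.024,-0.039,0.22,0,0,0,-1],
    [-0.024,-0.039,0.22,0,0,0,0.9],
    [-0.024,-0.039,0.22,0,0,0,0.9],
    [-0.024,-0.039,0.22,0,0,0,0.9],
    [-0.024,-0.039,0.22,0,0,0,0.9],
  ],
)

```text
time_s: 12.8
position: [0.4403, 0.2787, 0.0297]
tcp_rot: [[0.992, 0.128, -0.0], [0.128, -0.992, 0.001], [0.0, -0.001, -1.0]]
force: [-0.9, -0.4, -0.0]
opening: 0.782
grasp_force: 0.0
```

Request:
step_arm(
  steps=[
    [0,0,0,0,0,0,0.9],
    [0,0,0,0,0,0,0.9],
    [0,0,0,0,0,0,0.9],
    [0,0,0,0,0,0,0.9],
    [0,0,-0.15,0,0,0,0.9],
    [0,0,-0.3,0,0,0,0.9],
    [0,0,-0.42,0,0,0,0.9],
    [0,0,-0.42,0,0,0,0.9],
  ],
)

```text
time_s: 13.47
position: [0.444, 0.2806, 0.1609]
tcp_rot: [[0.992, 0.129, 0.011], [0.129, -0.992, 0.005], [0.012, -0.004, -1.0]]
force: [1.1, -0.2, -1.1]
opening: 0.616
grasp_force: 30.0
```

```bash
python3 - <<'E'
from h import *
go([.620,-.0285,.15],-5.2)
E
```

```text
shift [0.448 1.098 0.037] turn [-0.006 -0.014  0.28 ] pos [0.444  0.2806 0.1609]
```

Request:
step_arm(
  steps=[
    [0.23,0.55,0,0,0,0.28,0.9],
    [0.23,0.55,0,0,0,0.28,0.9],
    [0.23,0.55,0,0,0,0.28,0.9],
    [0.23,0.55,0,0,0,0.28,0.9],
    [0.23,0.55,0,0,0,0.28,0.9],
    [0.23,0.55,0,0,0,0.28,0.9],
    [0.23,0.55,0,0,0,0.28,0.9],
    [0.23,0.55,0,0,0,0.28,0.9],
  ],
)

```text
time_s: 14.13
position: [0.528, 0.125, 0.1538]
tcp_rot: [[0.996, -0.09, -0.004], [-0.09, -0.996, 0.001], [-0.004, -0.001, -1.0]]
force: [-0.8, 0.3, -1.7]
opening: 0.615
grasp_force: 30.0
```

```bash
python3 - <<'E'
from h import *
go([.620,-.0285,.15],-5.2)
E
```

```text
shift [0.351 0.482 0.011] turn [-0.001  0.005  0.001] pos [0.528  0.125  0.1538]
```

Request:
step_arm(
  steps=[
    [0.35,0.481,0,0,0,0,0.9],
    [0.35,0.481,0,0,0,0,0.9],
    [0.35,0.481,0,0,0,0,0.9],
    [0.35,0.481,0,0,0,0,0.9],
    [0.35,0.481,0,0,0,0,0.9],
    [0.35,0.481,0,0,0,0,0.9],
    [0.35,0.481,0,0,0,0,0.9],
    [0.35,0.481,0,0,0,0,0.9],
  ],
)

```text
time_s: 14.8
position: [0.6192, -0.0266, 0.1537]
tcp_rot: [[0.996, -0.088, -0.005], [-0.088, -0.996, 0.002], [-0.005, -0.001, -1.0]]
force: [1.0, 0.8, -1.3]
opening: 0.615
grasp_force: 30.0
```

Request:
step_arm(
  steps=[
    [0,0,0,0,0,0,0.9],
    [0,0,0.05,0,0,0,0.9],
    [0,0,0.15,0,0,0,0.9],
    [0,0,0.21,0,0,0,0.9],
    [0,0,0.235,0,0,0,0.9],
    [0,0,0.235,0,0,0,0.9],
    [0,0,0.235,0,0,0,0.9],
  ],
)

```text
time_s: 15.38
position: [0.6209, -0.0282, 0.084]
tcp_rot: [[0.996, -0.089, -0.002], [-0.089, -0.996, 0.001], [-0.002, -0.0, -1.0]]
force: [-0.0, 0.4, -0.2]
opening: 0.616
grasp_force: 30.0
```

```bash
python3 - <<'E'
from h import *
go([.620,-.0285,.0775],-5.2)
E
```

```text
shift [-0.003  0.001  0.022] turn [-0.     0.002  0.001] pos [ 0.6209 -0.0282  0.084 ]
```

Request:
step_arm(
  steps=[
    [-0.002,0,0.01,0,0,0,0.9],
    [-0.002,0,0.018,0,0,0,0.9],
    [-0.002,0,0.018,0,0,0,0.9],
    [-0.002,0,0.018,0,0,0,0.9],
  ],
)

```text
time_s: 15.72
position: [0.6207, -0.0292, 0.0789]
tcp_rot: [[0.996, -0.091, -0.001], [-0.091, -0.996, 0.0], [-0.001, -0.0, -1.0]]
force: [-0.0, 0.0, -0.7]
opening: 0.611
grasp_force: 30.0
```

Request:
step_arm(
  steps=[
    [0,0,0.004,0,0,0,0.9],
    [0,0,0.004,0,0,0,0.9],
    [0,0,0.004,0,0,0,0.9],
  ],
)

```text
time_s: 15.97
position: [0.6205, -0.0292, 0.0773]
tcp_rot: [[0.996, -0.091, -0.001], [-0.091, -0.996, 0.0], [-0.001, -0.0, -1.0]]
force: [0.2, -0.3, -1.6]
opening: 0.616
grasp_force: 30.0
```

Request:
step_arm(
  steps=[
    [0,0,0.005,0,0,0,0.9],
    [0,0,0.005,0,0,0,0.9],
    [0,0,0.005,0,0,0,0.9],
  ],
)

```text
time_s: 16.22
position: [0.6205, -0.0292, 0.0773]
tcp_rot: [[0.996, -0.091, -0.001], [-0.091, -0.996, 0.0], [-0.001, -0.0, -1.0]]
force: [-2.7, 0.5, 7.7]
opening: 0.619
grasp_force: 30.0
```

Request:
step_arm(
  steps=[
    [0,0,-0.004,0,0,0,0.9],
    [0,0,-0.004,0,0,0,-0.7],
    [0,0,-0.004,0,0,0,-0.7],
    [0,0,-0.004,0,0,0,-0.7],
    [0,0,-0.1,0,0,0,-0.7],
    [0,0,-0.2,0,0,0,-1],
    [0,0,-0.3,0,0,0,-1],
    [0,0,-0.3,0,0,0,-1],
  ],
)

```text
time_s: 16.88
position: [0.6245, -0.0299, 0.1715]
tcp_rot: [[0.996, -0.091, 0.01], [-0.09, -0.996, -0.002], [0.01, 0.001, -1.0]]
force: [0.5, -0.7, 0.8]
opening: 0.966
grasp_force: 0.0
```

```bash
python3 - <<'E'
from h import *
c=wrist('w6.png')
w=c['image'][110:280,160:400]; 
t=save('top','top5.png'); print('cover',blob(t,(352,205),.005,90))
t=t['image'][130:305,180:465]
cv2.imwrite('pics/c5.png',np.vstack([cv2.resize(w,(480,340),interpolation=2),np.pad(cv2.resize(t,(400,246),interpolation=2),((0,0),(0,80),(0,0)))])[:,:,::-1])
go([.6515,-.1955,.12],86)
E
```

```text
cover [ 652.9 -193.5  115.    60.4   -3.9]
shift [0.15  0.543 0.157] turn [ 2.000e-03 -1.000e-03 -2.027e+00] pos [ 0.6213 -0.0293  0.1669]
```

View pics/c5.png

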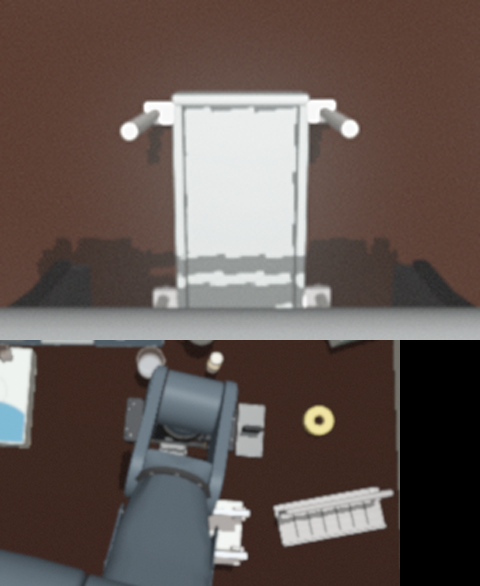

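The crop shows the third tray on the pile, its sides at columns 174 and 308 between the posts at (129,130) and (349,128), so it is square. The cover has not moved. I go to the cover bar next.

Request:
step_arm(
  steps=[
    [0.15,0.54,0,0,0,-1,-1],
    [0.15,0.54,0,0,0,-1,-1],
    [0.15,0.54,0,0,0,-1,-1],
    [0.15,0.54,0,0,0,-1,-1],
    [0.15,0.54,0,0,0,-1,-1],
    [0.15,0.54,0,0,0,-1,-1],
    [0.15,0.54,0,0,0,-1,-1],
    [0.15,0.54,0,0,0,-1,-1],
  ],
)

```text
time_s: 17.65
position: [0.6492, -0.1946, 0.1629]
tcp_rot: [[0.769, 0.64, -0.006], [0.64, -0.769, 0.002], [-0.003, -0.006, -1.0]]
force: [0.2, 0.2, -0.1]
opening: 1.0
grasp_force: 0.0
```

Request:
step_arm(
  steps=[
    [0,0,0,0,0,-1,-0.5],
    [0,0,0,0,0,-1,-0.5],
    [0,0,0,0,0,-1,-0.5],
    [0,0,0,0,0,-1,-0.5],
    [0,0,0,0,0,-1,-0.5],
    [0,0,0,0,0,-1,-0.5],
    [0,0,0,0,0,-1,-0.5],
    [0,0,0,0,0,-1,-0.5],
  ],
)

```text
time_s: 18.32
position: [0.6499, -0.1938, 0.1639]
tcp_rot: [[0.091, 0.996, -0.004], [0.996, -0.091, 0.002], [0.001, -0.004, -1.0]]
force: [1.0, 0.6, 0.5]
opening: 0.752
grasp_force: 0.0
```

```bash
python3 - <<'E'
from h import *
c=wrist('w7.png')
cv2.imwrite('pics/c6.png',c['image'][60:300,100:460][:,:,::-1])
go([.6515,-.1955,.033],86)
E
```

```text
shift [-0.005  0.007  0.437] turn [-0.005 -0.002 -0.029] pos [ 0.65   -0.1939  0.1641]
```

View pics/c6.png

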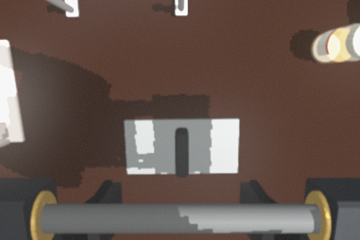

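The crop shows the cover with its far edge corners at picture (224.5,180) and (338.5,179). The bar top spans about columns 276–288, with its far end at row 188.

```bash
python3 - <<'E'
from h import *
c=load('w7.png'); R,p=c['rot'],c['pos']
t=ray(c,[(224.5,180),(338.5,179)],.006); print(((t-p)@R).round(4)); d=t[1]-t[0]; print('yaw',np.degrees(np.arctan2(d[1],d[0])),np.linalg.norm(d))
q=t.mean(0)+.027*np.array([d[1],-d[0],0])/np.linalg.norm(d); print(q)
b=ray(c,[(276,189),(288,189)],.04); print('bar far end',b.round(4))
E
```

```text
[[ 0.0252 -0.0532  0.1582]
 [ 0.0261  0.0553  0.1577]]
yaw -4.726852053132917 0.10854683208204574
[ 0.65036205 -0.19500684  0.006     ]
bar far end [[ 0.6477 -0.1709  0.04  ]
 [ 0.6579 -0.1719  0.04  ]]
```

Request:
step_arm(
  steps=[
    [0,0.003,0.13,0,0,-0.01,-0.5],
    [0,0.003,0.26,0,0,-0.01,-0.5],
    [0,0.003,0.38,0,0,-0.01,-0.5],
    [0,0.003,0.43,0,0,-0.01,-0.5],
    [0,0.003,0.43,0,0,-0.01,0],
    [0,0.003,0.43,0,0,-0.01,1],
    [0,0.003,0.43,0,0,-0.01,1],
    [0,0.003,0.43,0,0,-0.01,1],
  ],
)

```text
time_s: 19.03
position: [0.6518, -0.1948, 0.0372]
tcp_rot: [[0.083, 0.997, -0.0], [0.997, -0.083, -0.0], [-0.0, -0.0, -1.0]]
force: [0.0, -0.4, -0.2]
opening: 0.528
grasp_force: 0.0
```

Request:
step_arm(
  steps=[
    [0,0,0,0,0,0,1],
    [0,0,0,0,0,0,1],
    [0,0,0,0,0,0,1],
    [0,0,0,0,0,0,1],
    [0,0,0,0,0,0,1],
    [0,0,0,0,0,0,1],
    [0,0,0,0,0,0,1],
    [0,0,0,0,0,0,1],
  ],
)

```text
time_s: 19.7
position: [0.6512, -0.1946, 0.0366]
tcp_rot: [[0.083, 0.997, -0.002], [0.997, -0.083, 0.0], [0.0, -0.002, -1.0]]
force: [-1.5, 0.0, 1.2]
opening: 0.135
grasp_force: 30.0
```

Request:
step_arm(
  steps=[
    [0,0,-0.1,0,0,0,1],
    [0,0,-0.25,0,0,0,1],
    [0,0,-0.4,0,0,0,1],
    [0,0,-0.4,0,0,0,1],
    [0,0,-0.4,0,0,0,1],
    [0,0,-0.4,0,0,0,1],
  ],
)

```text
time_s: 20.2
position: [0.6512, -0.1945, 0.1564]
tcp_rot: [[0.083, 0.997, -0.002], [0.997, -0.083, 0.0], [0.0, -0.002, -1.0]]
force: [0.2, -0.2, -1.2]
opening: 0.13
grasp_force: 30.0
```

```bash
python3 - <<'E'
from h import *
go([.620,-.0285,.15],84.8)
E
```

```text
shift [ 0.543 -0.149  0.022] turn [-0.002 -0.     0.01 ] pos [ 0.6512 -0.1945  0.1564]
```

Request:
step_arm(
  steps=[
    [0.543,-0.149,0,0,0,0.01,1],
    [0.543,-0.149,0,0,0,0.01,1],
    [0.543,-0.149,0,0,0,0.01,1],
    [0.543,-0.149,0,0,0,0.01,1],
    [0.543,-0.149,0,0,0,0.01,1],
    [0.543,-0.149,0,0,0,0.01,1],
    [0.543,-0.149,0,0,0,0.01,1],
    [0.543,-0.149,0,0,0,0.01,1],
  ],
)

```text
time_s: 20.87
position: [0.6204, -0.0297, 0.1553]
tcp_rot: [[0.092, 0.996, -0.003], [0.996, -0.092, 0.0], [-0.0, -0.003, -1.0]]
force: [0.3, -0.8, -2.0]
opening: 0.133
grasp_force: 30.0
```

```bash
python3 - <<'E'
from h import *
c=wrist('w8.png')
cv2.imwrite('pics/c7.png',c['image'][60:300,100:460][:,:,::-1])
go([.620,-.0285,.101],84.8)
E
```

```text
shift [ 0.005 -0.002  0.182] turn [-0.003 -0.    -0.002] pos [ 0.6206 -0.0301  0.1556]
```

View pics/c7.png

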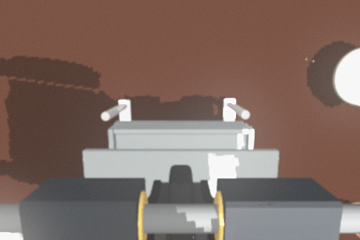

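The crop shows the cover held level above the pile. Its far edge is at picture row 210, columns 184–378, and the pile's top far edge is at row 182, columns 211–352.

```bash
python3 - <<'E'
from h import *
c=load('w8.png'); R,p=c['rot'],c['pos']
for uv,z in (([(184,210),(378,210)],p[2]-.0306),([(211,182),(352,182)],.062),([(203,176),(347,174.5)],.084)):
    t=ray(c,uv,z); print(((t-p)@R).round(4),((t-p)@R).mean(0).round(4))
E
```

```text
[[ 0.027  -0.0535  0.0308]
 [ 0.0269  0.0542  0.0304]] [0.027  0.0004 0.0306]
[[ 0.0331 -0.0517  0.0935]
 [ 0.0331  0.0534  0.0932]] [0.0331 0.0009 0.0933]
[[ 0.0405 -0.0519  0.0715]
 [ 0.0415  0.0447  0.0712]] [ 0.041  -0.0036  0.0713]
```

Request:
step_arm(
  steps=[
    [0.005,-0.003,0.05,0,0,0,1],
    [0.005,-0.003,0.12,0,0,0,1],
    [0.005,-0.003,0.165,0,0,0,1],
    [0.005,-0.003,0.18,0,0,0,1],
    [0.005,-0.003,0.18,0,0,0,1],
    [0.005,-0.003,0.18,0,0,0,1],
    [0.005,-0.003,0.18,0,0,0,1],
  ],
)

```text
time_s: 21.5
position: [0.6206, -0.0278, 0.1035]
tcp_rot: [[0.092, 0.996, 0.0], [0.996, -0.092, -0.0], [-0.0, 0.0, -1.0]]
force: [-0.0, -0.3, -1.3]
opening: 0.136
grasp_force: 30.0
```

Request:
step_arm(
  steps=[
    [0,0,0.006,0,0,0,1],
    [0,0,0.006,0,0,0,1],
    [0,0,0.006,0,0,0,1],
  ],
)

```text
time_s: 21.75
position: [0.6199, -0.027, 0.1014]
tcp_rot: [[0.091, 0.996, -0.001], [0.996, -0.091, 0.0], [0.0, -0.001, -1.0]]
force: [0.2, -0.2, -1.0]
opening: 0.135
grasp_force: 30.0
```

Request:
step_arm(
  steps=[
    [0,-0.002,0.005,0,0,0,1],
    [0,-0.002,0.009,0,0,0,1],
    [0,-0.002,0.009,0,0,0,1],
    [0,-0.002,0.009,0,0,0,1],
  ],
)

```text
time_s: 22.08
position: [0.6191, -0.0269, 0.0986]
tcp_rot: [[0.091, 0.996, -0.001], [0.996, -0.091, 0.0], [0.0, -0.001, -1.0]]
force: [-1.4, 0.4, 3.9]
opening: 0.135
grasp_force: 30.0
```

Request:
step_arm(
  steps=[
    [0,0,0,0,0,0,0.4],
    [0,0,0,0,0,0,0.4],
    [0,0,0,0,0,0,0.4],
    [0,0,0,0,0,0,0.4],
    [0,0,-0.1,0,0,0,0.4],
    [0,0,-0.2,0,0,0,0.4],
    [0,0,-0.3,0,0,0,0.4],
    [0,0,-0.3,0,0,0,0.4],
  ],
)

```text
time_s: 22.75
position: [0.6231, -0.0277, 0.1942]
tcp_rot: [[0.091, 0.996, 0.01], [0.996, -0.091, -0.002], [-0.001, 0.01, -1.0]]
force: [0.5, -0.1, 0.5]
opening: 0.302
grasp_force: 0.0
```

```bash
python3 - <<'E'
from h import *
c=wrist('w9.png'); t=save('top','top6.png')['image'][130:305,180:465]
w=c['image'][60:300,100:460]
cv2.imwrite('pics/c8.png',np.vstack([w,np.pad(cv2.resize(t,(360,221),interpolation=2),((0,0),(0,0),(0,0)))])[:,:,::-1])
go([.62,-.0285,.2],84.8)
E
```

```text
shift [-0.004  0.    -0.035] turn [0.002 0.    0.   ] pos [ 0.62   -0.0271  0.1896]
```

View pics/c8.png

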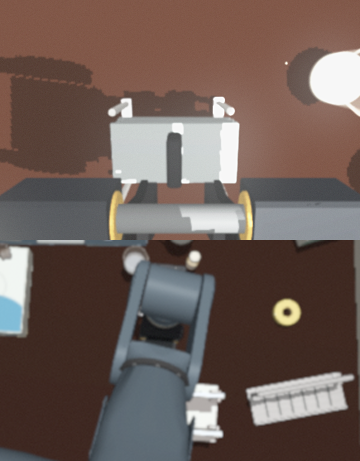

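The crop shows the cover lying square on the pile, bar up, with its corners about (111,120) to (238,182) between the posts. Next are the plates, whose top edges I extract numerically.

```bash
python3 - <<'E'
from h import *
c=load('top0.png'); g=cv2.cvtColor(c['image'],cv2.COLOR_RGB2GRAY)
b=cv2.cvtColor(c['image'],cv2.COLOR_RGB2HSV)
print(c['image'][255,337],c['image'][252,337],c['image'][250,340],c['image'][262,340],g[240:292,345])
for lo in (225,235,242):
    m=np.zeros_like(g); m[238:292,318:362]=g[238:292,318:362]>lo
    n,l,s,_=cv2.connectedComponentsWithStats(m)
    for k in range(1,n):
        if s[k,4]>60:
            cn=np.argwhere(l==k)[:,::-1]; r=cv2.minAreaRect((ray(c,cn,.126)[:,:2]*1000).astype('float32')); print(lo,s[k],np.round(r[0],1),np.round(r[1],1),r[2])
E
```

```text
[173 168 166] [239 243 247] [241 245 246] [175 170 167] [ 47  45  45  76 150 211 239 244 237 225 224 237 245 242 220 172 146 153
 164 169 170 171 171 171 172 183 214 238 243 243 244 243 243 243 242 233
 210 184 171 159 174 214 240 241 221 180 168 168 159 126  72  36]
225 [321 244  36  11 214] [ 486.  -118.3] [94.4 21.7] 86.47705078125
225 [320 262  31  16 330] [ 427.7 -110.2] [36.9 83.5] 8.644091606140137
225 [326 280  29   5  74] [ 398.1 -121.9] [74.4  6.6] 86.8204116821289
235 [322 244  34  10 186] [ 486.1 -118.3] [89.2 20.7] 86.16346740722656
235 [320 262  31  16 299] [ 427.5 -110.2] [36.5 82.7] 8.644049644470215
242 [327 246  20   7  83] [ 485.7 -113. ] [16.  50.5] 0.5441147685050964
242 [321 267  28  10 215] [ 425.9 -107.5] [23.7 72. ] 0.5796636343002319
```

```bash
python3 - <<'E'
from h import *
c=load('top0.png'); print(ray(c,[(345,252.3),(330,251.2),(345,282.5),(330,281.3)],.126).round(4))
go([.478,-.1235,.19],86.5)
E
```

```text
[[ 0.4771 -0.1357  0.126 ]
 [ 0.4796 -0.0956  0.126 ]
 [ 0.3973 -0.1351  0.126 ]
 [ 0.4    -0.0954  0.126 ]]
shift [-0.363 -0.442 -0.002] turn [ 0.002  0.    -0.038] pos [ 0.62   -0.0271  0.1896]
```

Request:
step_arm(
  steps=[
    [-0.363,0.442,0,0,0,-0.038,-1],
    [-0.363,-0.442,0,0,0,-0.038,-1],
    [-0.363,-0.442,0,0,0,-0.038,-1],
    [-0.363,-0.442,0,0,0,-0.038,-1],
    [-0.363,-0.442,0,0,0,-0.038,-1],
    [-0.363,-0.442,0,0,0,-0.038,-1],
    [-0.363,-0.442,0,0,0,-0.038,-1],
    [-0.363,-0.442,0,0,0,-0.038,-1],
  ],
)

```text
time_s: 23.52
position: [0.4762, -0.1235, 0.1874]
tcp_rot: [[0.063, 0.998, -0.003], [0.998, -0.063, 0.002], [0.001, -0.003, -1.0]]
force: [0.4, 0.2, 0.0]
opening: 0.822
grasp_force: 0.0
```

Request:
step_arm(
  steps=[
    [0,0,0,0,0,0,-1],
    [0,0,0,0,0,0,-1],
  ],
)

```text
time_s: 23.68
position: [0.4786, -0.1233, 0.188]
tcp_rot: [[0.06, 0.998, -0.001], [0.998, -0.06, 0.0], [0.0, -0.001, -1.0]]
force: [-0.2, 0.3, -0.6]
opening: 0.955
grasp_force: 0.0
```

```bash
python3 - <<'E'
from h import *
c=wrist('w10.png')
cv2.imwrite('pics/c9.png',np.vstack([c['image'][:300],cv2.resize(load('top6.png')['image'][180:305,130:465],(560,209),interpolation=2)])[:,:,::-1])
print(c['pos'])
go([.478,-.1235,.19],86.5)
E
```

```text
[ 0.47859309 -0.12332575  0.18799275]
shift [-0.001 -0.002 -0.006] turn [-0.001 -0.     0.002] pos [ 0.4786 -0.1232  0.1881]
```

View pics/c9.png

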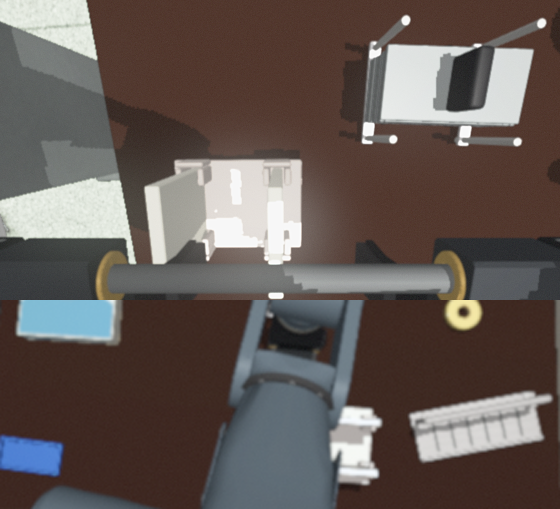

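The wrist view shows plate 1's top edge as a bright stripe at columns 268–284 with its far end near row 202. Plate 2's top edge runs near columns 146–153 from row 187 down. In the lower part, the pile with its cover is undisturbed.

```bash
python3 - <<'E'
from h import *
c=load('w10.png'); R,p=c['rot'],c['pos']; print(c['cx'],c['cy'])
g=cv2.cvtColor(c['image'],cv2.COLOR_RGB2GRAY)
for r in (195,203,225,245,258): print(r,g[r,140:164],g[r,262:292])
for uv in ((268,225),(284,225),(268,255),(284,255),(276,202),(146.5,187)): t=ray(c,[uv],.126); print(uv,t.round(4),((t-p)@R).round(4))
E
```

```text
280.36922226591304 213.2261561285194
195 [ 68  65  70  73 102 172 224 230 229 230 230 230 229 230 230 231 231 228
 223 210 176 159 155 158] [224 222 222 222 221 217 226 232 235 235 235 235 234 235 235 235 235 234
 234 228 219 222 222 222 222 222 221 222 221 221]
203 [ 71  71  71  66  77 112 181 225 231 229 230 230 230 230 229 230 231 231
 228 222 204 170 157 157] [224 224 223 222 221 234 248 248 248 248 248 248 247 247 247 247 247 247
 247 248 248 238 222 223 224 223 223 223 222 223]
225 [ 72  76  73  70  73  72  72  84 147 220 232 230 230 230 231 230 229 230
 229 231 229 223 212 177] [227 225 225 225 226 232 247 248 247 247 247 247 247 247 247 247 247 247
 247 247 247 247 247 247 247 247 247 247 247 247]
245 [ 76  79  77  79  82  79  79  75  77  84 136 210 228 231 230 230 230 230
 230 229 231 229 230 223] [241 236 217 217 222 222 240 248 248 247 247 247 247 247 247 247 247 247
 247 248 249 223 212 246 248 247 247 247 247 248]
258 [ 75  78  76  77  75  75  75  75  79  76  76 105 168 223 229 229 229 229
 229 229 229 229 228 228] [113 132 213 253 250 249 243 230 232 234 234 234 234 233 234 234 234 234
 233 230 244 249 248 248 248 248 250 253 224 128]
(268, 225) [[ 0.4709 -0.1139  0.126 ]] [[ 0.009  -0.0082  0.062 ]]
(284, 225) [[ 0.4816 -0.1145  0.126 ]] [[0.009  0.0025 0.062 ]]
(268, 255) [[ 0.4694 -0.1352  0.126 ]] [[-0.0124 -0.0084  0.062 ]]
(284, 255) [[ 0.4803 -0.1359  0.126 ]] [[-0.0124  0.0025  0.062 ]]
(276, 202) [[ 0.4773 -0.0985  0.126 ]] [[ 0.0247 -0.0028  0.062 ]]
(146.5, 187) [[ 0.3943 -0.0835  0.126 ]] [[ 0.0346 -0.0865  0.0621]]
```

Request:
step_arm(
  steps=[
    [-0.016,-0.0095,0,0,0,0,-1],
    [-0.016,-0.0095,0.05,0,0,0,-1],
    [-0.016,-0.0095,0.15,0,0,0,-0.5],
    [-0.016,-0.0095,0.2,0,0,0,-0.2],
    [-0.016,-0.0095,0.2,0,0,0,0.2],
    [-0.016,-0.0095,0.2,0,0,0,0.5],
    [-0.016,-0.0095,0.2,0,0,0,0.5],
    [-0.016,-0.0095,0.2,0,0,0,0.5],
  ],
)

```text
time_s: 24.4
position: [0.475, -0.1284, 0.1294]
tcp_rot: [[0.061, 0.998, 0.001], [0.998, -0.061, -0.001], [-0.001, 0.001, -1.0]]
force: [0.6, 1.1, 0.2]
opening: 0.626
grasp_force: 0.0
```

Request:
step_arm(
  steps=[
    [0,0,0,0,0,0,1],
    [0,0,0,0,0,0,1],
    [0,0,0,0,0,0,1],
    [0,0,0,0,0,0,1],
    [0,0,0,0,0,0,1],
    [0,0,0,0,0,0,1],
    [0,0,0,0,0,0,1],
    [0,0,0,0,0,0,1],
  ],
)

```text
time_s: 25.07
position: [0.474, -0.128, 0.1284]
tcp_rot: [[0.061, 0.998, -0.002], [0.998, -0.061, 0.0], [0.0, -0.002, -1.0]]
force: [-0.7, -0.7, 0.6]
opening: 0.109
grasp_force: 30.0
```

Plate 1 is gripped, with the opening at about 9.5 mm. I lift it and pin down the rest's frame numerically.

Request:
step_arm(
  steps=[
    [0,0,-0.05,0,0,0,1],
    [0,0,-0.12,0,0,0,1],
    [0,0,-0.24,0,0,0,1],
    [0,0,-0.36,0,0,0,1],
    [0,0,-0.45,0,0,0,1],
    [0,0,-0.45,0,0,0,1],
    [0,0,-0.45,0,0,0,1],
  ],
)

```text
time_s: 25.65
position: [0.4747, -0.1283, 0.2644]
tcp_rot: [[0.061, 0.998, 0.001], [0.998, -0.061, -0.001], [-0.001, 0.001, -1.0]]
force: [0.0, 0.7, -2.0]
opening: 0.112
grasp_force: 30.0
```

```bash
python3 - <<'E'
from h import *
c=load('top0.png'); g=cv2.cvtColor(c['image'],cv2.COLOR_RGB2GRAY).astype('float32')
o=np.array([.459,-.3622])
def samp(xs,ys,z,a):
    ca,sa=np.cos(np.radians(a)),np.sin(np.radians(a)); X,Y=np.meshgrid(xs,ys,indexing='ij')
    P=np.stack([o[0]+X*ca-Y*sa,o[1]+X*sa+Y*ca,np.full_like(X,z)],-1).reshape(-1,3)
    uv=proj(c,P).astype('float32'); return cv2.remap(g,uv[:,:1],uv[:,1:],cv2.INTER_LINEAR).reshape(X.shape)
ys=np.linspace(-.08,.08,81)
for z,xs in ((.012,np.arange(-.045,-.02,.001)),(.08,np.arange(.0,.06,.001))):
    best=max(np.arange(6,15,.25),key=lambda a:np.abs(np.diff(samp(xs,ys,z,a).mean(1))).max())
    pr=samp(xs,ys,z,best).mean(1); print('z',z,'ang',best); print(dict(zip((xs*1000).round().astype(int).tolist(),pr.round().astype(int).tolist())))
a=10.6
ye=np.arange(-.13,.131,.003)
for z,x in ((.012,np.linspace(-.025,-.01,8)),(.08,np.linspace(.033,.038,4))):
    pr=samp(x,ye,z,a).mean(0); print(z,dict(zip((ye*1000).round().astype(int).tolist(),pr.round().astype(int).tolist())))
go([.459,-.3622,.25],100.6)
E
```

```text
z 0.012 ang 10.75
{-45: 44, -44: 44, -43: 44, -42: 44, -41: 44, -40: 44, -39: 44, -38: 44, -37: 44, -36: 45, -35: 47, -34: 54, -33: 66, -32: 84, -31: 106, -30: 128, -29: 149, -28: 167, -27: 179, -26: 187, -25: 193, -24: 197, -23: 200, -22: 203, -21: 205}
z 0.08 ang 10.5
{0: 200, 1: 200, 2: 201, 3: 201, 4: 201, 5: 201, 6: 201, 7: 201, 8: 201, 9: 200, 10: 200, 11: 200, 12: 199, 13: 199, 14: 198, 15: 198, 16: 196, 17: 193, 18: 187, 19: 180, 20: 171, 21: 162, 22: 153, 23: 146, 24: 141, 25: 138, 26: 138, 27: 140, 28: 145, 29: 151, 30: 159, 31: 167, 32: 172, 33: 176, 34: 178, 35: 179, 36: 181, 37: 184, 38: 189, 39: 193, 40: 197, 41: 199, 42: 199, 43: 198, 44: 196, 45: 194, 46: 193, 47: 194, 48: 197, 49: 200, 50: 204, 51: 206, 52: 207, 53: 205, 54: 200, 55: 192, 56: 178, 57: 161, 58: 140, 59: 117}
0.012 {-130: 45, -127: 44, -124: 44, -121: 44, -118: 45, -115: 45, -112: 50, -109: 81, -106: 140, -103: 183, -100: 199, -97: 202, -94: 203, -91: 204, -88: 204, -85: 203, -82: 201, -79: 200, -76: 196, -73: 189, -70: 192, -67: 200, -64: 203, -61: 206, -58: 206, -55: 206, -52: 205, -49: 204, -46: 199
[... 765 characters left out ...]
8, -64: 158, -61: 169, -58: 180, -55: 184, -52: 183, -49: 174, -46: 169, -43: 177, -40: 184, -37: 186, -34: 186, -31: 187, -28: 187, -25: 187, -22: 181, -19: 174, -16: 179, -13: 185, -10: 188, -7: 189, -4: 187, -1: 183, 2: 181, 5: 182, 8: 175, 11: 173, 14: 182, 17: 188, 20: 189, 23: 190, 26: 191, 29: 192, 32: 189, 35: 180, 38: 174, 41: 179, 44: 185, 47: 183, 50: 183, 53: 186, 56: 188, 59: 187, 62: 184, 65: 176, 68: 179, 71: 186, 74: 190, 77: 190, 80: 189, 83: 189, 86: 189, 89: 187, 92: 180, 95: 177, 98: 184, 101: 186, 104: 183, 107: 179, 110: 177, 113: 181, 116: 175, 119: 153, 122: 142, 125: 147, 128: 125}
shift [-0.781 -0.005  0.049] turn [ 0.002  0.002 -0.313] pos [ 0.4747 -0.1283  0.2644]
```

```bash
python3 - <<'E'
from h import *
c=load('top0.png'); g=cv2.cvtColor(c['image'],cv2.COLOR_RGB2GRAY).astype('float32')
o=np.array([.459,-.3622]); a=np.radians(10.6); ca,sa=np.cos(a),np.sin(a)
xs=np.arange(.02,.065,.002)
for y0,y1 in ((-.105,-.098),(-.096,-.088)):
    X,Y=np.meshgrid(xs,np.linspace(y0,y1,8),indexing='ij')
    P=np.stack([o[0]+X*ca-Y*sa,o[1]+X*sa+Y*ca,np.full_like(X,.08)],-1).reshape(-1,3); uv=proj(c,P).astype('float32')
    print(dict(zip((xs*1000).round().astype(int).tolist(),cv2.remap(g,uv[:,:1],uv[:,1:],1).reshape(X.shape).mean(1).round().astype(int).tolist())))
E
```

```text
{20: 44, 22: 45, 24: 45, 26: 45, 28: 45, 30: 46, 32: 53, 34: 82, 36: 119, 38: 158, 40: 181, 42: 188, 44: 181, 46: 160, 48: 124, 50: 88, 52: 57, 54: 46, 56: 45, 58: 45, 60: 45, 62: 45, 64: 44}
{20: 45, 22: 44, 24: 45, 26: 45, 28: 45, 30: 46, 32: 60, 34: 90, 36: 132, 38: 166, 40: 188, 42: 197, 44: 190, 46: 170, 48: 137, 50: 94, 52: 64, 54: 48, 56: 44, 58: 44, 60: 45, 62: 45, 64: 45}
```

Request:
step_arm(
  steps=[
    [-0.5,0,0,0,0,-0.31,1],
    [-0.5,0,0,0,0,-0.31,1],
    [-0.5,0,0,0,0,-0.31,1],
    [-0.5,0,0,0,0,-0.31,1],
    [-0.5,0,0,0,0,-0.31,1],
    [-0.5,0,0,0,0,-0.31,1],
    [-0.5,0,0,0,0,-0.31,1],
    [-0.5,0,0,0,0,-0.31,1],
  ],
)

```text
time_s: 26.32
position: [0.4643, -0.2759, 0.2618]
tcp_rot: [[-0.182, 0.983, -0.004], [0.983, 0.182, 0.004], [0.004, -0.004, -1.0]]
force: [-0.0, 0.0, -2.3]
opening: 0.116
grasp_force: 30.0
```

```bash
cat >> h.py <<'E'
O=np.array([.464,-.360]); AR=np.radians(10.6); RR=np.array([[np.cos(AR),-np.sin(AR),0],[np.sin(AR),np.cos(AR),0],[0,0,1]])
def rest(y,th,dz,foot=.001,s=.1224):
    t=np.radians(th); u=np.array([np.sin(t),0,np.cos(t)]); b=np.array([np.cos(t),0,-np.sin(t)])
    P=np.array([foot,y,.005+dz])+s*u-.005*b
    R=RR@np.c_[[0,1,0],b,-u]; return np.r_[O,0]+RR@P,R
E
python3 - <<'E'
from h import *
for th,dz in ((0,.11),(18,.06)):
    p,R=rest(-.044,th,dz); print(p); go(p,pitchR=R)
E
```

```text
[ 0.46816212 -0.40398496  0.2374    ]
shift [-0.423 -0.065  0.08 ] turn [-0.005 -0.005 -0.002] pos [ 0.4643 -0.2759  0.2618]
[ 0.50558089 -0.39698223  0.1829544 ]
shift [-0.423  0.063  0.261] turn [ 0.395 -0.006 -0.001] pos [ 0.4643 -0.2759  0.2618]
```

Request:
step_arm(
  steps=[
    [-0.421,0.06,0.0,0,0,0,1],
    [-0.421,0.06,0.0,0,0,0,1],
    [-0.421,0.06,0.0,0,0,0,1],
    [-0.421,0.06,0.0,0.1,0,0,1],
    [-0.421,0.06,0.1,0.2,0,0,1],
    [-0.421,0.06,0.2,0.3,0,0,1],
    [-0.421,0.06,0.2,0.4,0,0,1],
    [-0.421,0.06,0.2,0.4,0,0,1],
  ],
)

```text
time_s: 26.98
position: [0.5069, -0.395, 0.199]
tcp_rot: [[-0.186, 0.932, -0.31], [0.983, 0.179, -0.052], [0.007, -0.315, -0.949]]
force: [0.7, -0.7, -1.3]
opening: 0.114
grasp_force: 30.0
```

Request:
step_arm(
  steps=[
    [0,0,0,0,0,0,1],
    [0,0,0,0,0,0,1],
    [0,0,0,0,0,0,1],
  ],
)

```text
time_s: 27.23
position: [0.5058, -0.3988, 0.2048]
tcp_rot: [[-0.182, 0.936, -0.303], [0.983, 0.172, -0.057], [-0.001, -0.308, -0.951]]
force: [-0.1, 0.6, -1.8]
opening: 0.111
grasp_force: 30.0
```

```bash
python3 - <<'E'
from h import *
for th,dz in ((18,.06),(18,.008),(18,0)):
    p,R=rest(-.044,th,dz); print(p); go(p,pitchR=R)
E
```

```text
[ 0.50558089 -0.39698223  0.1829544 ]
shift [0.006 0.023 0.069] turn [ 0.001  0.001 -0.003] pos [ 0.5058 -0.3988  0.2048]
[ 0.50558089 -0.39698223  0.1309544 ]
shift [0.007 0.076 0.234] turn [ 0.001  0.001 -0.003] pos [ 0.5058 -0.3988  0.2048]
[ 0.50558089 -0.39698223  0.1229544 ]
shift [0.007 0.084 0.259] turn [ 0.001  0.001 -0.003] pos [ 0.5058 -0.3988  0.2048]
```

Now I lower it vertically in steps.

Request:
step_arm(
  steps=[
    [0.007,0.023,0.07,0,0,0,1],
    [0.007,0.05,0.155,0,0,0,1],
    [0.007,0.07,0.22,0,0,0,1],
    [0.007,0.079,0.244,0,0,0,1],
    [0.007,0.079,0.244,0,0,0,1],
    [0.007,0.079,0.244,0,0,0,1],
    [0.007,0.079,0.244,0,0,0,1],
  ],
)

```text
time_s: 27.82
position: [0.5058, -0.3977, 0.1283]
tcp_rot: [[-0.181, 0.936, -0.303], [0.983, 0.172, -0.058], [-0.002, -0.308, -0.951]]
force: [-0.0, -1.0, -1.6]
opening: 0.114
grasp_force: 30.0
```

```bash
python3 - <<'E'
from h import *
p,R=rest(-.044,18,0); go(p,pitchR=R)
E
```

```text
shift [0.003 0.005 0.017] turn [ 0.001  0.002 -0.004] pos [ 0.5058 -0.3977  0.1283]
```

Request:
step_arm(
  steps=[
    [0,0.003,0.01,0,0,0,1],
    [0,0.004,0.013,0,0,0,1],
    [0,0.004,0.013,0,0,0,1],
    [0,0.004,0.013,0,0,0,1],
  ],
)

```text
time_s: 28.15
position: [0.5054, -0.3969, 0.1229]
tcp_rot: [[-0.182, 0.935, -0.304], [0.983, 0.173, -0.057], [-0.001, -0.31, -0.951]]
force: [0.3, -0.1, 1.1]
opening: 0.113
grasp_force: 30.0
```

Request:
step_arm(
  steps=[
    [0,0.001,0.004,0,0,0,1],
    [0,0.001,0.004,0,0,0,1],
    [0,0.001,0.004,0,0,0,1],
  ],
)

```text
time_s: 28.4
position: [0.5056, -0.397, 0.1227]
tcp_rot: [[-0.182, 0.935, -0.304], [0.983, 0.172, -0.057], [-0.001, -0.31, -0.951]]
force: [1.2, 1.5, 5.2]
opening: 0.117
grasp_force: 30.0
```

```bash
python3 - <<'E'
from h import *
for th in (18,20,22):
    p,R=rest(-.044,th,-.0002); go(p,pitchR=R)
E
```

```text
shift [-0. -0. -0.] turn [-0.001  0.001 -0.003] pos [ 0.5056 -0.397   0.1227]
shift [ 0.     0.014 -0.   ] turn [ 0.044  0.    -0.003] pos [ 0.5056 -0.397   0.1227]
shift [ 0.     0.028 -0.   ] turn [ 0.088  0.    -0.003] pos [ 0.5056 -0.397   0.1227]
```

Request:
step_arm(
  steps=[
    [0,0.007,-0.001,0.022,0,0,1],
    [0,0.014,-0.001,0.044,0,0,1],
    [0,0.014,-0.001,0.044,0,0,1],
    [0,0.014,-0.001,0.044,0,0,1],
  ],
)

```text
time_s: 28.73
position: [0.508, -0.3965, 0.1211]
tcp_rot: [[-0.183, 0.922, -0.342], [0.983, 0.172, -0.064], [-0.0, -0.348, -0.937]]
force: [-1.3, -0.2, 7.3]
opening: 0.118
grasp_force: 30.1
```

Request:
step_arm(
  steps=[
    [0,0.005,-0.001,0.016,0,0,1],
    [0,0.01,-0.001,0.033,0,0,1],
    [0,0.01,-0.001,0.033,0,0,1],
    [0,0.01,-0.001,0.033,0,0,1],
  ],
)

```text
time_s: 29.07
position: [0.509, -0.3962, 0.1202]
tcp_rot: [[-0.183, 0.911, -0.37], [0.983, 0.17, -0.068], [0.001, -0.376, -0.926]]
force: [-6.7, -1.6, 6.7]
opening: 0.112
grasp_force: 30.0
```

Request:
step_arm(
  steps=[
    [0,-0.003,0,0,0,0,0.5],
    [0,-0.003,0,0,0,0,0.3],
    [0,-0.003,0,0,0,0,0.3],
    [0,-0.003,0,0,0,0,0.3],
    [0,-0.003,-0.05,0,0,0,0.3],
    [0,-0.003,-0.15,0,0,0,0.3],
    [0,-0.003,-0.28,0,0,0,0.3],
    [0,-0.003,-0.4,0,0,0,0.3],
  ],
)

```text
time_s: 29.73
position: [0.5547, -0.3871, 0.2316]
tcp_rot: [[-0.181, 0.914, -0.362], [0.983, 0.17, -0.065], [0.002, -0.368, -0.93]]
force: [0.5, -1.0, -0.5]
opening: 0.347
grasp_force: 0.0
```

```bash
python3 - <<'E'
from h import *
w=wrist('w11.png'); t=save('top','top7.png')
g=cv2.cvtColor(t['image'],cv2.COLOR_RGB2GRAY).astype(int)
for y in (-.044,.044):
    P=np.array([np.r_[O,0]+RR@np.array([x,y,z]) for x,z in ((-.008,.005),(.0,.03),(.012,.06),(.022,.09),(.036,.117),(.04,.12),(.05,.12))]); uv=proj(t,P).round().astype(int)
    print(y,uv.tolist(),[t['image'][v,u].tolist() for u,v in uv])
go([.474,-.128,.25],86.5)
c=load('w10.png'); R,p=c['rot'],c['pos']
print('plate2 left edge',((ray(c,[(146,187),(148.2,225),(150.2,245),(151.5,258)],.126)).round(4)).tolist())
E
```

```text
-0.044 [[430, 258], [433, 255], [436, 251], [439, 247], [442, 242], [442, 240], [441, 237]] [[88, 99, 108], [92, 105, 115], [96, 109, 120], [102, 116, 126], [106, 119, 129], [105, 119, 129], [101, 114, 124]]
0.044 [[401, 263], [403, 261], [405, 256], [407, 253], [409, 248], [409, 246], [409, 242]] [[108, 121, 132], [103, 117, 126], [89, 102, 111], [126, 126, 126], [201, 199, 197], [187, 186, 184], [118, 116, 115]]
shift [ 0.907 -0.129 -0.004] turn [-0.462  0.07   0.307] pos [ 0.5593 -0.3891  0.2379]
plate2 left edge [[0.3939, -0.0835, 0.126], [0.3911, -0.109, 0.126], [0.3901, -0.1231, 0.126], [0.3895, -0.1326, 0.126]]
```

```bash
python3 - <<'E'
from h import *
go([.3955,-.1235,.24],85.5)
E
```

```text
shift [ 0.97  -0.355  0.118] turn [-0.462  0.074  0.329] pos [ 0.5593 -0.3891  0.2379]
```

Request:
step_arm(
  steps=[
    [0.1,-0.05,0,-0.1,0.01,0.04,-0.2],
    [0.97,-0.355,0.118,-0.462,0.074,0.329,-0.2],
    [0.97,-0.355,0.118,-0.462,0.074,0.329,-0.2],
    [0.97,-0.355,0.118,-0.462,0.074,0.329,-0.2],
    [0.97,-0.355,0.118,-0.462,0.074,0.329,-0.2],
    [0.97,-0.355,0.118,-0.462,0.074,0.329,-0.2],
    [0.97,-0.355,0.118,-0.462,0.074,0.329,-0.2],
    [0.97,-0.355,0.118,-0.462,0.074,0.329,-0.2],
  ],
)

```text
time_s: 30.5
position: [0.3877, -0.1182, 0.2368]
tcp_rot: [[0.081, 0.997, -0.015], [0.997, -0.081, 0.012], [0.01, -0.016, -1.0]]
force: [-1.7, 0.6, -0.4]
opening: 0.599
grasp_force: 0.0
```

```bash
python3 - <<'E'
from h import *
go([.3955,-.1235,.185],85.5)
t=save('top','top7.png')
for y in (-.044,.044):
    P=np.array([np.r_[O,0]+RR@np.array([x,y,z]) for x,z in ((-.008,.005),(.0,.03),(.012,.06),(.022,.09),(.036,.117),(.04,.12),(.05,.12))]); uv=proj(t,P).round().astype(int)
    print(y,uv.tolist(),[t['image'][v,u].tolist() for u,v in uv])
E
```

```text
shift [-0.017  0.03   0.172] turn [-0.02  -0.013 -0.003] pos [ 0.3877 -0.1182  0.2368]
-0.044 [[430, 258], [433, 255], [436, 251], [439, 247], [442, 242], [442, 240], [441, 237]] [[171, 169, 164], [168, 166, 161], [169, 167, 161], [169, 167, 161], [219, 222, 218], [238, 242, 237], [201, 199, 198]]
0.044 [[401, 263], [403, 261], [405, 256], [407, 253], [409, 248], [409, 246], [409, 242]] [[174, 175, 173], [213, 211, 210], [185, 183, 182], [137, 136, 135], [198, 196, 195], [197, 195, 193], [185, 182, 181]]
```

Request:
step_arm(
  steps=[
    [0,0,0.08,0,0,0,-0.6],
    [0,0,0.17,0,0,0,-0.6],
    [0,0,0.17,0,0,0,-0.6],
    [0,0,0.17,0,0,0,-0.6],
    [0,0,0.17,0,0,0,-0.6],
  ],
)

```text
time_s: 30.97
position: [0.3912, -0.1217, 0.1869]
tcp_rot: [[0.081, 0.997, -0.011], [0.997, -0.081, 0.009], [0.008, -0.012, -1.0]]
force: [-0.2, -0.1, -0.4]
opening: 0.787
grasp_force: 0.0
```

```bash
python3 - <<'E'
from h import *
c=wrist('w12.png'); R,p=c['rot'],c['pos']; print(p)
g=cv2.cvtColor(c['image'],cv2.COLOR_RGB2GRAY)
for r in (190,205,220,235,250,258): print(r,g[r,250:310].tolist())
print('col',g[160:262:3,280].tolist())
for uv in ((264,225),(280,225),(296,225),(280,190)): print(uv,((ray(c,[uv],.126)-p)@R).round(4))
go([.3955,-.1235,.129],85.5)
E
```

```text
[ 0.3912304  -0.12169605  0.18687706]
190 [52, 52, 50, 55, 53, 56, 55, 57, 55, 53, 53, 73, 113, 153, 166, 167, 167, 167, 166, 167, 169, 167, 168, 170, 168, 169, 170, 168, 166, 166, 175, 185, 190, 186, 185, 187, 185, 187, 187, 188, 188, 187, 185, 172, 163, 169, 174, 173, 175, 174, 175, 175, 174, 172, 177, 211, 243, 245, 245, 245]
205 [54, 54, 57, 53, 55, 58, 57, 58, 57, 58, 58, 62, 94, 140, 162, 167, 169, 167, 166, 167, 166, 167, 167, 168, 168, 166, 168, 168, 168, 172, 207, 224, 227, 231, 242, 245, 246, 241, 210, 187, 187, 189, 185, 173, 163, 169, 173, 173, 174, 175, 174, 174, 175, 175, 185, 223, 244, 245, 244, 244]
220 [55, 55, 55, 52, 57, 56, 58, 55, 58, 58, 57, 59, 71, 106, 150, 165, 166, 163, 166, 166, 165, 168, 165, 168, 166, 166, 167, 167, 166, 186, 230, 244, 246, 245, 246, 243, 211, 186, 187, 187, 189, 188, 187, 178, 168, 170, 172, 170, 172, 170, 173, 173, 172, 176, 214, 244, 245, 244, 244, 244]
235 [62, 59, 61, 63, 61, 62, 62, 61, 64, 64, 64, 63, 64, 89, 130, 158, 164, 165, 164, 164, 164, 165, 165, 158, 139, 122, 125, 124, 126, 145, 200, 240, 246, 245, 245, 246, 245, 234, 202,
[... 365 characters left out ...]
, 78, 79, 80]
258 [53, 56, 57, 55, 56, 58, 56, 61, 62, 61, 57, 60, 57, 59, 63, 61, 63, 61, 66, 62, 62, 65, 63, 70, 121, 187, 213, 217, 215, 210, 186, 173, 175, 182, 182, 182, 182, 182, 182, 185, 182, 184, 181, 178, 172, 176, 195, 197, 191, 174, 134, 88, 72, 73, 76, 73, 73, 74, 78, 74]
col [152, 154, 157, 154, 140, 137, 135, 145, 177, 177, 175, 176, 174, 173, 175, 207, 237, 234, 235, 233, 230, 228, 224, 218, 212, 200, 192, 184, 182, 175, 195, 174, 222, 131]
(264, 225) [[ 0.0093 -0.0108  0.0611]]
(280, 225) [[ 0.0093 -0.0002  0.061 ]]
(296, 225) [[0.0093 0.0104 0.0608]]
(280, 190) [[ 0.0328 -0.0002  0.0611]]
shift [-0.006  0.016  0.194] turn [-0.014 -0.009 -0.003] pos [ 0.3915 -0.1219  0.1872]
```

Request:
step_arm(
  steps=[
    [-0.006,0.014,0,-0.014,-0.009,0,-0.5],
    [-0.006,0.014,0.07,-0.014,-0.009,0,-0.3],
    [-0.006,0.014,0.14,-0.014,-0.009,0,-0.2],
    [-0.006,0.014,0.194,-0.014,-0.009,0,0],
    [-0.006,0.014,0.194,-0.014,-0.009,0,0],
    [-0.006,0.014,0.194,-0.014,-0.009,0,0],
  ],
)

```text
time_s: 31.52
position: [0.3944, -0.1232, 0.1284]
tcp_rot: [[0.081, 0.997, -0.001], [0.997, -0.081, 0.001], [0.001, -0.001, -1.0]]
force: [-0.1, -0.4, -0.2]
opening: 0.523
grasp_force: 0.0
```

Request:
step_arm(
  steps=[
    [0,0.002,0,0,0,0,1],
    [0,0.002,0,0,0,0,1],
    [0,0.002,0,0,0,0,1],
    [0,0.002,0,0,0,0,1],
    [0,0.002,0,0,0,0,1],
    [0,0.002,0,0,0,0,1],
    [0,0.002,0,0,0,0,1],
    [0,0.002,0,0,0,0,1],
  ],
)

```text
time_s: 32.18
position: [0.3949, -0.123, 0.1285]
tcp_rot: [[0.081, 0.997, -0.001], [0.997, -0.081, 0.001], [0.001, -0.001, -1.0]]
force: [0.3, 0.6, 5.3]
opening: 0.113
grasp_force: 30.0
```

Request:
step_arm(
  steps=[
    [0,0,0,0,0,0,1],
    [0,0,-0.05,0,0,0,1],
    [0,0,-0.12,0,0,0,1],
    [0,0,-0.24,0,0,0,1],
    [0,0,-0.36,0,0,0,1],
    [0,0,-0.45,0,0,0,1],
    [0,0,-0.45,0,0,0,1],
    [0,0,-0.45,0,0,0,1],
  ],
)

```text
time_s: 32.85
position: [0.3952, -0.1233, 0.264]
tcp_rot: [[0.08, 0.997, 0.001], [0.997, -0.08, -0.001], [-0.001, 0.001, -1.0]]
force: [-0.6, 0.7, -1.8]
opening: 0.113
grasp_force: 29.9
```

```bash
python3 - <<'E'
from h import *
p,R=rest(.044,0,.14); print(p); go(p,pitchR=R)
p,R=rest(.044,18,.08); print(p); go(p,pitchR=R)
E
```

```text
[ 0.4519744  -0.31748665  0.2674    ]
shift [-0.63   0.241 -0.011] turn [ 0.002  0.001 -0.338] pos [ 0.3952 -0.1233  0.264 ]
[ 0.48939317 -0.31048392  0.2029544 ]
shift [-0.597  0.363  0.204] turn [ 0.399 -0.052 -0.336] pos [ 0.3952 -0.1233  0.264 ]
```

Request:
step_arm(
  steps=[
    [-0.6,0.36,0.0,0,0,-0.338,1],
    [-0.6,0.36,0.0,0,0,-0.338,1],
    [-0.6,0.36,0.0,0,0,-0.338,1],
    [-0.6,0.36,0.0,0,0,-0.338,1],
    [-0.6,0.36,0.0,0,0,-0.338,1],
    [-0.6,0.36,0.1,0.2,-0.026,-0.337,1],
    [-0.597,0.363,0.2,0.399,-0.052,-0.336,1],
    [-0.597,0.363,0.2,0.399,-0.052,-0.336,1],
  ],
)

```text
time_s: 33.52
position: [0.4861, -0.3081, 0.1933]
tcp_rot: [[-0.183, 0.929, -0.321], [0.983, 0.177, -0.046], [0.015, -0.324, -0.946]]
force: [-0.1, 0.8, -2.4]
opening: 0.11
grasp_force: 30.0
```

Request:
step_arm(
  steps=[
    [0,0,0,0,0,0,1],
    [0,0,0,0,0,0,1],
    [0,0,0,0,0,0,1],
  ],
)

```text
time_s: 33.77
position: [0.4883, -0.31, 0.2022]
tcp_rot: [[-0.184, 0.934, -0.306], [0.983, 0.176, -0.054], [0.003, -0.311, -0.951]]
force: [-0.5, -1.0, -0.9]
opening: 0.112
grasp_force: 30.0
```

```bash
python3 - <<'E'
from h import *
for dz in (.06,.006,0):
    p,R=rest(.044,18,dz); go(p,pitchR=R)
E
```

```text
shift [-0.002  0.023  0.06 ] turn [-0.002 -0.004  0.002] pos [ 0.4883 -0.31    0.2022]
shift [-0.003  0.079  0.231] turn [-0.002 -0.004  0.002] pos [ 0.4883 -0.31    0.2022]
shift [-0.003  0.085  0.25 ] turn [-0.002 -0.004  0.002] pos [ 0.4883 -0.31    0.2022]
```

Request:
step_arm(
  steps=[
    [-0.002,0.023,0.06,0,0,0,1],
    [-0.002,0.05,0.145,0,0,0,1],
    [-0.002,0.07,0.21,0,0,0,1],
    [-0.002,0.079,0.233,0,0,0,1],
    [-0.002,0.079,0.233,0,0,0,1],
    [-0.002,0.079,0.233,0,0,0,1],
    [-0.002,0.079,0.233,0,0,0,1],
  ],
)

```text
time_s: 34.35
position: [0.4904, -0.3115, 0.131]
tcp_rot: [[-0.184, 0.935, -0.303], [0.983, 0.175, -0.057], [-0.001, -0.308, -0.951]]
force: [0.3, -0.4, -1.3]
opening: 0.111
grasp_force: 30.0
```

```bash
python3 - <<'E'
from h import *
p,R=rest(.044,18,0); go(p,pitchR=R)
E
```

```text
shift [0.004 0.006 0.027] turn [ 0.001  0.001 -0.   ] pos [ 0.4904 -0.3115  0.131 ]
```

Request:
step_arm(
  steps=[
    [0,0.004,0.013,0,0,0,1],
    [0,0.007,0.023,0,0,0,1],
    [0,0.007,0.023,0,0,0,1],
    [0,0.007,0.023,0,0,0,1],
  ],
)

```text
time_s: 34.68
position: [0.4901, -0.3113, 0.1229]
tcp_rot: [[-0.185, 0.934, -0.305], [0.983, 0.176, -0.057], [0.0, -0.31, -0.951]]
force: [0.2, -0.7, 4.1]
opening: 0.114
grasp_force: 30.0
```

Request:
step_arm(
  steps=[
    [0,0.001,0.004,0,0,0,1],
    [0,0.001,0.004,0,0,0,1],
    [0,0.001,0.004,0,0,0,1],
  ],
)

```text
time_s: 34.93
position: [0.4901, -0.3114, 0.1228]
tcp_rot: [[-0.185, 0.934, -0.305], [0.983, 0.176, -0.058], [-0.0, -0.31, -0.951]]
force: [-0.2, 0.3, 9.7]
opening: 0.111
grasp_force: 30.0
```

Now I tilt it back onto the rail as before.

Request:
step_arm(
  steps=[
    [0,0.007,-0.002,0.022,0,0,1],
    [0,0.014,-0.002,0.044,0,0,1],
    [0,0.019,-0.003,0.06,0,0,1],
    [0,0.023,-0.003,0.075,0,0,1],
    [0,0.023,-0.003,0.075,0,0,1],
    [0,0.023,-0.003,0.075,0,0,1],
  ],
)

```text
time_s: 35.43
position: [0.4926, -0.3104, 0.1208]
tcp_rot: [[-0.186, 0.91, -0.371], [0.983, 0.173, -0.068], [0.003, -0.377, -0.926]]
force: [-8.0, -3.6, 10.5]
opening: 0.114
grasp_force: 30.0
```

Request:
step_arm(
  steps=[
    [0,-0.003,0,0,0,0,0.5],
    [0,-0.003,0,0,0,0,0.3],
    [0,-0.003,0,0,0,0,0.3],
    [0,-0.003,0,0,0,0,0.3],
    [0,-0.003,-0.05,0,0,0,0.3],
    [0,-0.003,-0.15,0,0,0,0.3],
    [0,-0.003,-0.28,0,0,0,0.3],
    [0,-0.003,-0.4,0,0,0,0.3],
  ],
)

```text
time_s: 36.1
position: [0.5393, -0.301, 0.2319]
tcp_rot: [[-0.184, 0.914, -0.361], [0.983, 0.173, -0.064], [0.004, -0.367, -0.93]]
force: [-0.0, -0.8, -0.2]
opening: 0.346
grasp_force: 0.0
```

Request:
step_arm(
  steps=[
    [0.6,-0.4,-0.3,0,0,0,0.3],
    [0.6,-0.4,-0.3,0,0,0,0.3],
    [0.6,-0.4,-0.3,0,0,0,0.3],
    [0.6,-0.4,-0.3,0,0,0,0.3],
    [0.6,-0.4,-0.3,0,0,0,0.3],
    [0.6,-0.4,-0.3,0,0,0,0.3],
    [0.6,-0.4,-0.3,0,0,0,0.3],
    [0.6,-0.4,-0.3,0,0,0,0.3],
  ],
)

```text
time_s: 36.77
position: [0.4286, -0.1388, 0.3604]
tcp_rot: [[-0.186, 0.915, -0.357], [0.982, 0.174, -0.067], [0.0, -0.363, -0.932]]
force: [0.3, -1.0, -1.3]
opening: 0.351
grasp_force: 0.0
```

```bash
python3 - <<'E'
from h import *
t=save('top','top8.png')['image'][120:305,180:470]; s=save('scene','scene8.png')['image'][140:260,200:400]
cv2.imwrite('pics/c10.png',np.vstack([cv2.resize(t,(560,357),interpolation=2),np.pad(cv2.resize(s,(400,240),interpolation=2),((0,0),(0,160),(0,0)))])[:,:,::-1])
E
```

```text
(no output)
```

View pics/c10.png

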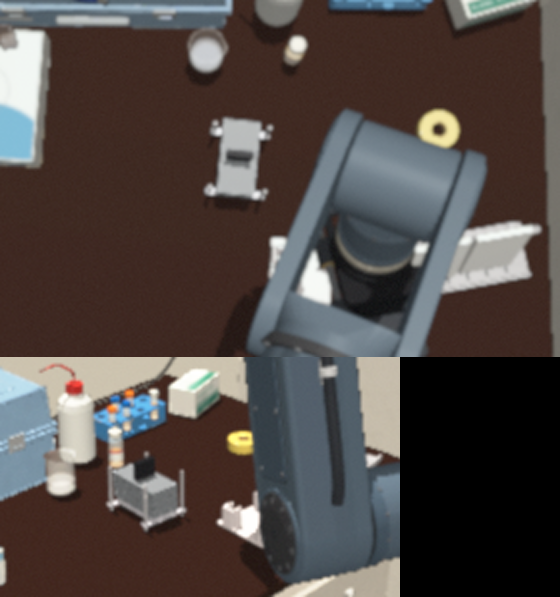

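The last view shows the pile with its cover square between the posts at (240,155). The plates lean on the rest, one near (490,250) and the other partly hidden. The beaker, vial and tape are in place. I move the arm clear and check the hidden plate numerically.

Request:
step_arm(
  steps=[
    [0.9,0,0,0,0,0,0.3],
    [0.9,0,0,0,0,0,0.3],
    [0.9,0,0,0,0,0,0.3],
    [0.9,0,0,0,0,0,0.3],
    [0.9,0,0,0,0,0,0.3],
    [0.9,0,0,0,0,0,0.3],
    [0.9,0,0,0,0,0,0.3],
    [0.9,0,0,0,0,0,0.3],
  ],
)

```text
time_s: 37.53
position: [0.3782, 0.1285, 0.3588]
tcp_rot: [[-0.188, 0.913, -0.362], [0.982, 0.176, -0.065], [0.004, -0.368, -0.93]]
force: [0.6, -0.0, 0.4]
opening: 0.351
grasp_force: 0.0
```

```bash
python3 - <<'E'
from h import *
c=load('top8.png'); g=cv2.cvtColor(c['image'],cv2.COLOR_RGB2GRAY)
print('cover (top8)',blob(c,(298,213),.068,115))
t=save('top','top9.png'); gi=cv2.cvtColor(t['image'],cv2.COLOR_RGB2GRAY).astype('float32')
xs=np.arange(.01,.065,.003); ys=np.arange(-.1,.101,.008)
X,Y=np.meshgrid(xs,ys,indexing='ij'); P=np.stack([X,Y,np.full_like(X,.118)],-1).reshape(-1,3)@RR.T+np.r_[O,0]
uv=proj(t,P).astype('float32'); a=cv2.remap(gi,uv[:,:1],uv[:,1:],1).reshape(X.shape).astype(int)
print('y mm',(ys*1000).round().astype(int)); 
for x,r in zip(xs,a): print(round(x*1000),r)
E
```

```text
cover (top8) [619.9 -27.3 117.1  90.9  -4.7]
y mm [-100  -92  -84  -76  -68  -60  -52  -44  -36  -28  -20  -12   -4    4
   12   20   28   36   44   52   60   68   76   84   92  100]
10 [ 81  40  40  40  58 180 163 157 157 157 158 158 157 157 157 132 154 161
 161 161 161 162 162 162 161 135]
13 [ 75  41  40  39  53 167 159 157 158 158 159 158 158 158 154 129 160 161
 161 162 162 162 162 162 161 123]
16 [ 67  40  40  41  58 158 157 158 158 159 158 158 158 158 143 139 162 162
 162 162 163 162 162 162 158 113]
19 [ 60  40  39  40  86 156 158 157 158 158 158 158 158 157 131 151 162 162
 163 162 163 162 163 163 150 107]
22 [ 53  40  39  45 122 158 158 158 158 158 159 158 158 153 127 158 162 162
 163 162 163 162 163 162 142 109]
25 [ 47  39  40  66 146 158 158 158 158 158 158 158 158 144 135 162 162 163
 163 162 162 162 162 162 134 124]
28 [ 46  42  49 102 156 159 158 158 158 158 158 158 157 131 148 161 163 163
 163 162 163 162 162 159 137 152]
31 [ 43  64  96 143 161 164 162 161 164 162 166 161 157 125 163 165 169 164
 170 166 170 167 169 155 135 166]
34 [ 38 107 159 185 182 190 186 186 1
[... 394 characters left out ...]
188 191]
46 [ 43  56  99 136 178 204 208 202 206 205 207 209 201 203 208 211 207 212
 205 211 205 210 205 204 200 198]
49 [ 41  40  55  60 133 194 194 191 197 194 195 196 195 198 195 201 194 201
 194 199 194 193 196 194 198 189]
52 [ 41  41  42  40  94 161 168 162 173 164 165 163 164 168 159 169 154 170
 154 166 152 152 152 156 156 144]
55 [ 40  40  41  40  59  91 111  97 113  95 104  95 101 101  96  99  87 103
  88  97  83  86  82  90  86  80]
58 [40 40 40 41 43 45 56 48 58 46 54 45 52 45 51 45 47 48 47 46 44 45 43 48
 44 46]
61 [41 41 39 41 41 40 41 40 41 40 41 41 41 41 41 40 41 41 41 40 41 41 41 40
 43 42]
64 [41 40 39 40 40 40 41 40 40 41 40 40 41 41 40 40 40 40 41 41 41 41 41 42
 42 42]
```

```bash
python3 -c "
from rig import *
print(hand_in())"
```

```text
the job is handed in; nothing more can be done
None
```

I handed the job in at about 38 s: all three grey trays and the cover are piled square on the base, both plates lean side by side on the rest, and the beaker, tape and vial looked undisturbed; `hand_in()` returned no verdict.

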